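# Match the plug set against its check weight on the bench balance

### The arm

A 6-joint arm with a two-finger parallel gripper is mounted at the origin on a cart in front of the work surface, level with it; the furniture and walls round the work are solid. World frame = base frame: x ahead of the robot, y to its left, z up, the work surface at z = 0. Lengths are in m, angles in rad, forces in N, time in s.
With the tool pointing down it reaches from about 0.225 to 0.875 m from the base axis. Payload 3.4 kg.
Tool frame: the origin (TCP) lies at the very end of the fingers, on their centre line; the grasp point (between the pads) lies 19 mm behind it (manip.pinch_z is the distance from the TCP to the grasp point, in m); z points along the fingers, y is the line along which they close (so a half turn about z gives the same grasp; the last joint's range is limited). The gripper opens to 85 mm and grips with 20 to 120 N. Pads are 22 mm wide; open, the fingers measure 114 mm over their backs; the gripper's body (76 mm by 85 mm) begins 54 mm behind the grasp point. The pads swing forward as they close: fully open they stand 13 mm farther back than shut.
Start: joints at [1.119, 0.276, 1.505, -0, 1.361, -0.121], TCP at [0.187, 0.544, 0.231] pointing down, gripper open.
Joint ranges: [-2.89, 2.89], [-0.75, 2.08], [0.22, 2.7], [-1.18, 4.32], [0.11, 2.71], [-2.7, 2.7]. Speed limits (rad/s): [2.57, 2.57, 3.14, 3.14, 3.14, 3.14].

### API

Orientations are given as a unit quaternion [w, x, y, z].
In Python, from rig import manip gives the robot as it stands. The module is installed in compiled form; this text tells all that it offers.
- The arm moves only by the shell command python3 -m jog 'ROWS' [FORCE]. ROWS is JSON, a list of rows, each an object of numbers: "dx", "dy", "dz": the shift along the tool's x, y, z each as a share of 25 cm, from -1 to 1; "ax", "ay", "az": the turn, a rotation vector about the tool's x, y, z each as a share of 90 degrees, from -1 to 1; "grip": the opening, from -1 (shut) to 1 (fully open), so that 0 is half open. A call has 1 to 5 rows; each row is the pose to reach, as a shift and turn from the pose commanded when the call began, along the tool's axes at that moment; what a row does not reach only later rows make up. A row lasts 1/12 s, in which the tool goes at most 41.7 mm and 7.16 degrees, less where a joint would pass 70% of its speed; a pose out of reach is approached as far as the arm can. A call with a number of a shift or a turn outside -1 to 1 is refused whole. A call with a gripper value outside its range is refused whole. The fingers move at their own pace and stop on an object; FORCE is the grip in N (left out, the last holds). Time passes only in rows, so rows that repeat a pose let the fingers close. It gives the time, the measured TCP pose, the force, the opening and the grip force at its end, in the units of the state.
- manip.get_state(): the state, without advancing time (a new reading comes with each control period).
- manip.get_image(name): name is "side" or "top" or "wrist"; returns a dict with "img" (420x560x3 uint8, red, green, blue), "mtx" (3x3 intrinsics, pixels), "world_to_cam" (4x4, takes a point from world to camera coordinates); the wrist camera has in their place "T_tool_cam" (4x4, takes a point from camera to tool coordinates, whose origin is the TCP and whose axes are the flange's). Camera axes: x right, y down, z forward; pixel columns grow to the right and rows downward; lengths in m; the calibration is good to about 2 mm. A picture is of the moment at which its call begins: read the wrist's pose just before it. There is no depth.
- manip.sign_off(): hands the job in; it is judged then, once.
The state is a dict: "clock": time; "qpos": joint angles; "qd": joint speeds; "effort": joint torques, N m; "position": TCP position; "ee_rot": TCP orientation; "contact_force": force on the tool from outside, world axes, zero at the start; "moment": the same for the moment, N m; "width": finger opening in m; "gripper_force": force on a finger pad.
Only numpy, scipy, OpenCV 4.12 (cv2) and the standard library are available. Lean on these libraries where they do the work, as an engineer would, in place of code of your own. Each camera call takes 0.05 s, during which the arm holds its last target. There are 200 camera calls.

### The job

Bring the bench balance level: the steel check weight is as heavy as a full set of three brass plugs, but one plug is still sitting in the check weight's tray. Pull that plug out, push it fully home into the free hole of the other tray until it clicks and its collar is flush on the tray, and let go so that the balance settles level. The trays give way to a stop when pushed; press like a firm thumb, never with more than 20 N, and leave the other plugs, the check weight and everything else on the worktop where they are.

Things in the scene. Friction and masses are not known exactly. Their poses are not given: they have to be found in the camera images.
- balance: Bench balance with two platforms, blue cast base 125 x 310 mm that cannot move. Origin under its middle, on the worktop; y runs along it from the right tray to the left tray, x points away from the side with the red pointer and white scale. A linkage joins the trays: they stay horizontal, move only up and down, and when one sinks the other rises as much.
- pan_left (a joint): Height of the left platform (+y side) with its tray, in m: 0 when the balance is level; the right one is at the negative. 0.1 N more on one side moves it about 2 mm, so a tray that is pushed sinks up to 20 mm until its stem meets a stop, and one that is pulled rises likewise. The stops lie 3 to 10 mm from level and are worn unequally. Let go, it settles in about 2 s.
- tray_left (a joint): How far the left tray has moved on the four rubber mounts between it and its platform, in m: about 0 at rest, negative when pressed down; 14 N per mm.
- tray_right (a joint): The same for the right tray.
- tray_left_mid (a point): Centre of the top face of the tray on the left (+y) side of the balance; moves with the tray, axes as the balance. The tray is a grey block, 58 mm along x, 168 mm along y, 27 mm high, on rubber mounts on a steel platform; its top is 125 mm above the worktop when level. Three upright round holes in a row along y.
- tray_left_hole0 (a point): Centre of the mouth of hole 0 of the left (+y) tray, at the tray's top face (50 mm to the +y side of the middle). Bore 19.6 mm wide, 24 mm deep. Two spring balls half-way down in the wall click into the groove of a plug: about 4 to 9 N to push it in or pull it out, only over the last 5 mm.
- tray_left_hole1 (a point): Centre of the mouth of hole 1 of the left (+y) tray, at the tray's top face (the middle hole). Bore 19.6 mm wide, 24 mm deep. Two spring balls half-way down in the wall click into the groove of a plug: about 4 to 9 N to push it in or pull it out, only over the last 5 mm.
- tray_left_hole2 (a point): Centre of the mouth of hole 2 of the left (+y) tray, at the tray's top face (50 mm to the -y side of the middle). Bore 19.6 mm wide, 24 mm deep. Two spring balls half-way down in the wall click into the groove of a plug: about 4 to 9 N to push it in or pull it out, only over the last 5 mm.
- tray_right_mid (a point): Centre of the top face of the tray on the right (-y) side of the balance; moves with the tray, axes as the balance. The tray is a grey block, 58 mm along x, 168 mm along y, 27 mm high, on rubber mounts on a steel platform; its top is 125 mm above the worktop when level. Three upright round holes in a row along y.
- tray_right_hole0 (a point): Centre of the mouth of hole 0 of the right (-y) tray, at the tray's top face (50 mm to the +y side of the middle). Bore 19.6 mm wide, 24 mm deep. Two spring balls half-way down in the wall click into the groove of a plug: about 4 to 9 N to push it in or pull it out, only over the last 5 mm.
- tray_right_hole1 (a point): Centre of the mouth of hole 1 of the right (-y) tray, at the tray's top face (the middle hole). Bore 19.6 mm wide, 24 mm deep. Two spring balls half-way down in the wall click into the groove of a plug: about 4 to 9 N to push it in or pull it out, only over the last 5 mm.
- tray_right_hole2 (a point): Centre of the mouth of hole 2 of the right (-y) tray, at the tray's top face (50 mm to the -y side of the middle). Bore 19.6 mm wide, 24 mm deep. Two spring balls half-way down in the wall click into the groove of a plug: about 4 to 9 N to push it in or pull it out, only over the last 5 mm.
- brass_a_head (a point): Brass plug, 0.15 kg; this point is the middle of its round head, on its axis (z along the axis, up). Head 24 mm in diameter, reaching 19 mm above this point and 15 mm below it to a collar 30 mm in diameter, 4 mm thick; the collar's underside is 19 mm below this point. Below it a shank 18 mm in diameter, 24 mm long, with a narrow foot, a bead and a groove.
- brass_b_head (a point): Brass plug, 0.15 kg; this point is the middle of its round head, on its axis (z along the axis, up). Same shape as brass_a. Fully home, the collar rests on the tray's top face, so that this point is 19 mm above the hole's mouth; a plug that has not clicked stands 4 mm or more too high.
- brass_c_head (a point): Brass plug, 0.15 kg; this point is the middle of its round head, on its axis (z along the axis, up). Same shape as brass_a. The head is best gripped across the tray's short side (along the balance's x axis), with the fingertips just above the collar or the tray.
- check_weight_head (a point): Steel check weight, 0.45 kg, as heavy as three brass plugs; the same shank and hole as theirs, with a round body 40 mm in diameter. This point is the middle of that body, 17 mm above the tray's top face when home; a small knob on top reaches 29 mm above this point. It stays where it is.
- tea_tin: Bystander, to be left alone: dark green and grey tea tin, 74 x 74 x 92 mm. Origin at the centre of its underside.
- tea_strainer: Bystander, to be left alone: steel mesh tea strainer cup, 82 x 82 x 61 mm. Origin at the centre of its underside.
- cap_grey: Bystander, to be left alone: grey bottle cap, 69 mm wide, 24 mm high. Origin at the centre of its underside.
- ball_valve: Bystander, to be left alone: brass ball valve with red lever, 32 x 115 x 49 mm. Origin at the centre of its underside.
- cap_black: Bystander, to be left alone: black bottle cap, 57 mm wide, 24 mm high. Origin at the centre of its underside.
- teaspoon: Bystander, to be left alone: teaspoon, 132 x 26 x 9 mm. Origin at the centre of its underside.
- ptfe_tape: Bystander, to be left alone: white roll of tape, 52 mm wide, 15 mm high. Origin at the centre of its underside.
- flask_7: Bystander, to be left alone: dark green flask with black cap, 72 x 72 x 260 mm. Origin at the centre of its underside.

How it is judged:
By the outcome, as a careful person would: the job done as asked, in the order asked, and still so for the second after the job is handed in, with the robot touching nothing.
It also fails if it takes over 54 s, if anything falls off the work surface, if the arm or the gripper's body presses on something with over 40 N, if the wrist force passes 120 N, or if a joint passes its speed limit or range.

## Working session

There is one attempt and no reset: what is moved stays moved. The work goes in short steps, Python scripts to look and compute and a shell command to move; the robot and the scene stay as the last step left them, time stands still between calls to the robot, and variables do not carry over. Pictures are saved under pics/ and viewed, at most 10 in all, crops included, and the job is handed in when it is done.

```bash
mkdir -p pics
python3 - <<'E'
from rig import manip
import cv2,numpy as np,pickle
s=manip.get_state();print({k:np.round(v,3) for k,v in s.items()})
print(manip.pinch_z)
d={}
for n in("side","top","wrist"):
    im=manip.get_image(n);d[n]=im
    cv2.imwrite(f"pics/{n}0.png",im["img"][:,:,::-1])
    print(n,np.round(im["mtx"],1).tolist(),np.round(im.get("world_to_cam",im.get("T_tool_cam")),4).tolist())
pickle.dump(d,open("d0.pkl","wb"))
E
```

```text
{'clock': np.float64(0.0), 'qpos': array([ 1.119,  0.277,  1.506,  0.   ,  1.361, -0.121]), 'qd': array([ 0.002, -0.   ,  0.001,  0.001,  0.   ,  0.   ]), 'effort': array([-1.0000e-03, -4.1678e+01, -2.4580e+01, -1.0000e-03,  1.1000e-02,
        0.0000e+00]), 'position': array([0.187, 0.543, 0.23 ]), 'ee_rot': array([-0.   ,  0.165,  0.986, -0.001]), 'contact_force': array([-0.015,  0.227,  0.794]), 'moment': array([ 0.006, -0.014, -0.009]), 'gripper_force': np.float64(0.0), 'width': np.float64(0.085)}
0.0187
side [[512.8, 0.0, 282.0], [0.0, 512.8, 206.7], [0.0, 0.0, 1.0]] [[0.9215, -0.3875, -0.0257, -0.5095], [-0.1851, -0.3801, -0.9062, 0.2209], [0.3414, 0.8399, -0.422, 1.694], [0.0, 0.0, 0.0, 1.0]]
top [[384.3, 0.0, 281.8], [0.0, 384.3, 208.8], [0.0, 0.0, 1.0]] [[-0.0146, -0.9999, 0.0021, 0.0119], [-0.9964, 0.0143, -0.0839, 0.5717], [0.0838, -0.0033, -0.9965, 1.1701], [0.0, 0.0, 0.0, 1.0]]
wrist [[301.4, 0.0, 280.5], [0.0, 301.4, 208.3], [0.0, 0.0, 1.0]] [[-0.0006, -0.9491, -0.315, 0.0807], [1.0, -0.0005, -0.0004, 0.0003], [0.0002, -0.315, 0.9491, -0.1419], [0.0, 0.0, 0.0, 1.0]]
```

View pics/top0.png

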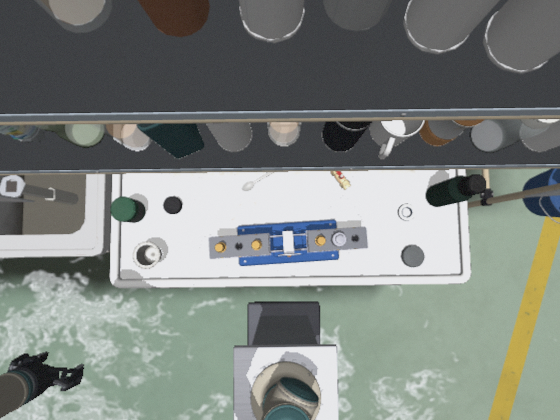

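View pics/side0.png

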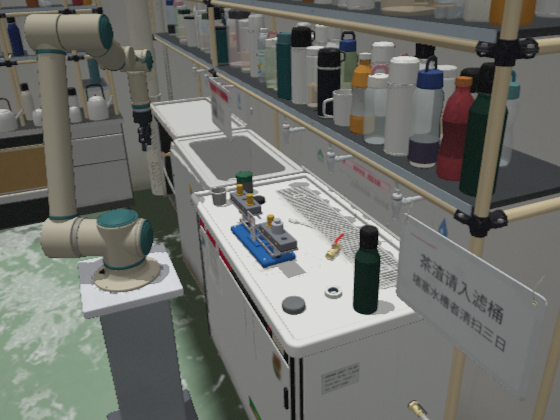

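The top view shows the left tray (u 210–268) with plugs at (220,247) and (256,245) and its free hole at (239,246). The right tray has the plug to move at (321,240), the check weight at (340,240) and an empty hole at (355,239). The side view shows nothing near the balance, and the right side is low. I'll get rough positions first, then take a wrist close-up.

```bash
cat > h.py <<'E'
import numpy as np,cv2
from scipy.spatial.transform import Rotation as R
def Rq(q): return R.from_quat([q[1],q[2],q[3],q[0]]).as_matrix()
def cam(im,s=None):
    if "world_to_cam" in im:
        T=np.linalg.inv(im["world_to_cam"])
    else:
        W=np.eye(4);W[:3,:3]=Rq(s["ee_rot"]);W[:3,3]=s["position"];T=W@im["T_tool_cam"]
    return T
def ray(im,uv,z,s=None):
    T=cam(im,s);d=T[:3,:3]@np.linalg.solve(im["mtx"],[uv[0],uv[1],1.]);o=T[:3,3]
    return o+d*(z-o[2])/d[2]
def proj(im,p,s=None):
    c=np.linalg.inv(cam(im,s))@np.r_[p,1.];u=im["mtx"]@c[:3];return u[:2]/u[2]
def brass(img,lo=(12,110,80),hi=(32,255,255)):
    m=cv2.inRange(cv2.cvtColor(img,cv2.COLOR_RGB2HSV),lo,hi)
    n,l,st,c=cv2.connectedComponentsWithStats(m)
    return [(c[i],st[i]) for i in range(1,n) if st[i][4]>15],m
E
python3 - <<'E'
from h import *;import pickle
d=pickle.load(open("d0.pkl","rb"));t=d["top"]
for c,st in brass(t["img"])[0]:
    if 200<c[0]<380 and 220<c[1]<270: print(c,st,ray(t,c,.155))
m=cv2.inRange(cv2.cvtColor(t["img"],cv2.COLOR_RGB2HSV),(100,120,50),(125,255,255));m[:,:200]=0;m[:,380:]=0;m[:200]=0;m[280:]=0
r=cv2.minAreaRect(cv2.findNonZero(m));print(r,[ray(t,p,.02) for p in cv2.boxPoints(r)])
for uv in((239,246),(340,240),(355,239)):print(uv,ray(t,uv,.125))
cv2.imwrite("pics/topc.png",cv2.resize(t["img"][190:280,200:380,::-1],None,fx=4,fy=4,interpolation=cv2.INTER_CUBIC))
E
```

```text
[319.87323944 240.22535211] [316 236   9  10  71] [ 0.47262739 -0.09910061  0.155     ]
[256.20895522 244.70149254] [252 241   9   9  67] [0.46293315 0.07585891 0.155     ]
[220.22666667 247.02666667] [215 243  11   9  75] [0.4580239  0.17453909 0.155     ]
((287.50225830078125, 242.533203125), (39.04665756225586, 97.64989471435547), 86.18592071533203) [array([0.51955446, 0.14217347, 0.02      ]), array([ 0.53537192, -0.1609762 ,  0.02      ]), array([ 0.41495521, -0.16584523,  0.02      ]), array([0.39950383, 0.13476354, 0.02      ])]
(239, 246) [0.45974564 0.12634477 0.125     ]
(340, 240) [ 0.47246004 -0.15901028  0.125     ]
(355, 239) [ 0.4746591  -0.20148958  0.125     ]
```

View pics/topc.png

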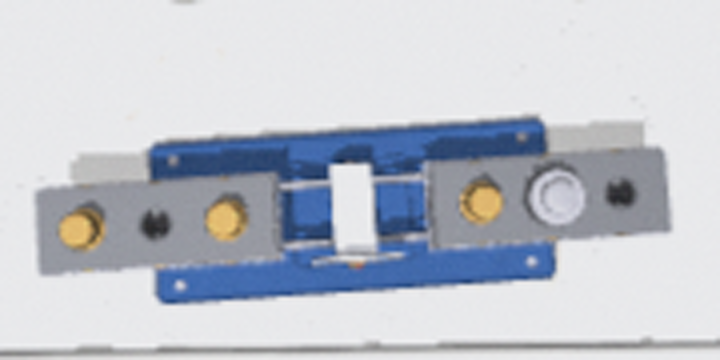

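The top crop confirms it: the free left hole is the middle one (hole 1). The plug to move sits in right hole 0, next to the check weight in hole 1. The balance yaw is about +3°. I'll move over the right plug for a wrist view.

```bash
cat >> h.py <<'E'
def plan(p,yaw=3.05,back=True):
    """print share of remaining move, tool axes; yaw=direction (deg) of tool y, tool z down"""
    from rig import manip
    s=manip.get_state();r=Rq(s["ee_rot"]);a=np.radians(yaw)
    y=np.array([np.cos(a),np.sin(a),0]);z=np.array([0,0,-1.]);G=np.c_[np.cross(y,z),y,z]
    d=r.T@(np.array(p)-s["position"]);w=R.from_matrix(r.T@G).as_rotvec()
    print("t",round(s["clock"],2),"pos",np.round(s["position"],4),"F",np.round(s["contact_force"],1),"w",round(s["width"],4),"gf",round(s["gripper_force"],1))
    print("d share",np.round(d/.25,4),"rows",round(np.linalg.norm(d)/.0417,1),"a share",np.round(w/(np.pi/2),3))
E
python3 -m jog '[{"dx":-0.57,"dy":-0.61,"dz":-0.16,"az":0.40},{"dx":-0.57,"dy":-0.61,"dz":-0.16,"az":0.40},{"dx":-0.57,"dy":-0.61,"dz":-0.16,"az":0.40},{"dx":-0.57,"dy":-0.61,"dz":-0.16,"az":0.40},{"dx":-0.57,"dy":-0.61,"dz":-0.16,"az":0.40}]'
python3 -c "
from h import *
plan([.4726,-.10,.27])"
```

```text
t 0.15 pos [0.1866 0.5435 0.2306] F [ 0.2 -1.1  0.6] w 0.0854 gf 0.0
d share [-1.918  -2.0631 -0.155 ] rows 16.9 a share [-0.001  0.     0.756]schema error: expected keys dx, dy, dz, ax, ay, az, grip
```

```bash
python3 -m jog '[{"dx":-0.57,"dy":-0.61,"dz":-0.16,"ax":0,"ay":0,"az":0.40,"grip":1},{"dx":-0.57,"dy":-0.61,"dz":-0.16,"ax":0,"ay":0,"az":0.40,"grip":1},{"dx":-0.57,"dy":-0.61,"dz":-0.16,"ax":0,"ay":0,"az":0.40,"grip":1},{"dx":-0.57,"dy":-0.61,"dz":-0.16,"ax":0,"ay":0,"az":0.40,"grip":1},{"dx":-0.57,"dy":-0.61,"dz":-0.16,"ax":0,"ay":0,"az":0.40,"grip":1}]'
python3 -c "
from h import *
plan([.4726,-.10,.27])"
```

```text
clock: 0.57
position: [0.2704, 0.3553, 0.2705]
ee_rot: [0.0, 0.462, 0.887, -0.0]
contact_force: [1.5, 0.4, 0.7]
width: 0.0854
gripper_force: 0.0
t 0.57 pos [0.2704 0.3553 0.2705] F [1.5 0.4 0.7] w 0.0854 gf 0.0
d share [-1.956  -0.3801  0.0029] rows 11.9 a share [-0.     0.     0.354]
```

```bash
python3 -m jog '[{"dx":-0.82,"dy":-0.16,"dz":0,"ax":0,"ay":0,"az":0.354,"grip":1},{"dx":-0.82,"dy":-0.16,"dz":0,"ax":0,"ay":0,"az":0.354,"grip":1},{"dx":-0.82,"dy":-0.16,"dz":0,"ax":0,"ay":0,"az":0.354,"grip":1},{"dx":-0.82,"dy":-0.16,"dz":0,"ax":0,"ay":0,"az":0.354,"grip":1},{"dx":-0.82,"dy":-0.16,"dz":0,"ax":0,"ay":0,"az":0.354,"grip":1}]' >/dev/null
python3 -c "
from h import *
plan([.4726,-.10,.27])"
```

```text
t 0.98 pos [0.3558 0.1652 0.2706] F [ 0.8  0.  -0.4] w 0.0852 gf 0.0
d share [-1.0845  0.4091  0.0022] rows 6.9 a share [ 0.    -0.     0.001]
```

```bash
python3 -m jog '[{"dx":-0.28,"dy":0.40,"dz":0,"ax":0,"ay":0,"az":0,"grip":1},{"dx":-0.28,"dy":0.40,"dz":0,"ax":0,"ay":0,"az":0,"grip":1},{"dx":-0.28,"dy":0.40,"dz":0,"ax":0,"ay":0,"az":0,"grip":1},{"dx":-0.28,"dy":0.40,"dz":0,"ax":0,"ay":0,"az":0,"grip":1},{"dx":-0.28,"dy":0.40,"dz":0,"ax":0,"ay":0,"az":0,"grip":1}]' >/dev/null
python3 - <<'E'
from h import *;from rig import manip;import pickle
s=manip.get_state();im=manip.get_image("wrist");pickle.dump((s,im),open("wl.pkl","wb"))
cv2.imwrite("pics/wl.png",im["img"][:,:,::-1])
plan([.4726,-.10,.27])
E
```

```text
t 1.45 pos [0.4595 0.1027 0.2698] F [-0.4  1.   0.1] w 0.0857 gf 0.0
d share [-0.8123  0.006  -0.0013] rows 4.9 a share [-0.001 -0.     0.003]
```

View pics/wl.png

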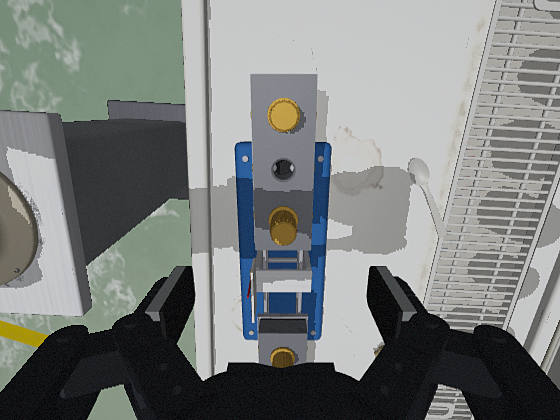

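The left tray shows plugs at (284,115) and (284,222), with the free hole at (283,168). The right plug is at (282,357). Next I'll view the right plug from the same relative offset.

```bash
python3 -m jog '[{"dx":-0.82,"dy":0.006,"dz":0,"ax":0,"ay":0,"az":0,"grip":1},{"dx":-0.82,"dy":0.006,"dz":0,"ax":0,"ay":0,"az":0,"grip":1},{"dx":-0.82,"dy":0.006,"dz":0,"ax":0,"ay":0,"az":0,"grip":1},{"dx":-0.82,"dy":0.006,"dz":0,"ax":0,"ay":0,"az":0,"grip":1},{"dx":-0.82,"dy":0.006,"dz":0,"ax":0,"ay":0,"az":0,"grip":1}]' >/dev/null
python3 - <<'E'
from h import *;from rig import manip;import pickle
s=manip.get_state();im=manip.get_image("wrist");pickle.dump((s,im),open("wr.pkl","wb"))
cv2.imwrite("pics/wr.png",im["img"][:,:,::-1])
plan([.4726,-.10,.27])
for f in("wl","wr"):
  s,im=pickle.load(open(f+".pkl","rb"));print(f,s["position"],s["ee_rot"])
  for c,st in brass(im["img"],(15,120,150))[0]:
    if 220<c[0]<340 and st[4]>60: print(c,st,ray(im,c,.163,s))
  # dark holes inside tray
  g=cv2.cvtColor(im["img"],cv2.COLOR_RGB2GRAY);m=cv2.inRange(g,0,70)
  n,l,st,c=cv2.connectedComponentsWithStats(m)
  for i in range(1,n):
    if 100<st[i][4]<900 and 220<c[i][0]<340: print("dark",c[i],st[i],ray(im,c[i],.125,s))
E
```

```text
t 1.92 pos [ 0.4731 -0.1094  0.2706] F [ 1.4 -5.4  1. ] w 0.0856 gf 0.0
d share [0.0376 0.     0.002 ] rows 0.2 a share [-0.     0.005  0.002]
wl [0.46084021 0.10183431 0.26970878] [-6.11938616e-04  6.87122883e-01  7.26540754e-01 -5.49159030e-04]
[282.5177305  114.04822695] [267  98  31  32 705] [0.45835006 0.17863138 0.163     ]
dark [282.77777778 169.48958333] [273 160  21  20 288] [0.46175982 0.12723818 0.125     ]
dark [282.37022901 218.15267176] [270 210  27  24 262] [0.4642152  0.07748904 0.125     ]
dark [282. 254.] [268 251  29   7 203] [0.4661272  0.03725108 0.125     ]
dark [282.  265.5] [268 263  29   6 174] [0.46690148 0.02363229 0.125     ]
dark [282.1377551  303.42006803] [269 293  27  23 588] [ 0.46976346 -0.02399157  0.125     ]
wr [ 0.47205134 -0.10177303  0.2707998 ] [-2.50705763e-05  6.85167907e-01  7.28385150e-01  1.10838789e-04]
[277.93814433 186.07216495] [268 181  27  18  97] [ 0.46912128 -0.08370378  0.163     ]
[281.3594306  201.38078292] [270 193  25  17 281] [ 0.47286993 -0.0971422   0.163     ]
dark [281.98469388 158.09183673] [254 156  58   5 196] [ 0.47166561 -0.0656455   0.125     ]
dark [283.04545455 190.38068182] [270 184  27  20 176] [ 0.47468519 -0.09732004  0.125     ]
dark [282.61415525 232.05479452] [262 222  43  34 438] [ 0.47705177 -0.14172761  0.125     ]
dark [281.29665072 279.784689  ] [273 272  18  16 209] [ 0.47915401 -0.19806869  0.125     ]
dark [242.08680556 333.94791667] [220 327  41  25 288] [ 0.43791574 -0.27294926  0.125     ]
dark [323.01639344 348.80327869] [313 341  20  14 122] [ 0.53446924 -0.28880502  0.125     ]
```

View pics/wr.png

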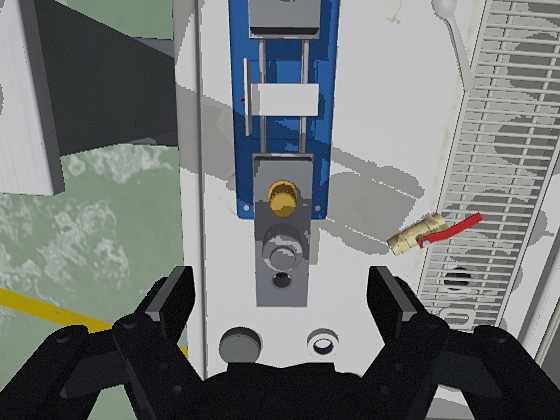

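The right view shows the plug head top near (283,204), the check weight at (282,250), and empty hole 2 at (281,280). The arm was still settling during that picture, so I'll settle it and measure from a zoomed crop.

```bash
python3 -m jog '[{"dx":0,"dy":0,"dz":0,"ax":0,"ay":0,"az":0,"grip":0.4},{"dx":0,"dy":0,"dz":0,"ax":0,"ay":0,"az":0,"grip":0.4},{"dx":0,"dy":0,"dz":0,"ax":0,"ay":0,"az":0,"grip":0.4},{"dx":0,"dy":0,"dz":0,"ax":0,"ay":0,"az":0,"grip":0.4},{"dx":0,"dy":0,"dz":0,"ax":0,"ay":0,"az":0,"grip":0.4}]'
python3 - <<'E'
from h import *;from rig import manip;import pickle
s=manip.get_state();im=manip.get_image("wrist");pickle.dump((s,im),open("wr2.pkl","wb"));print(s["position"],np.abs(s["qd"]).max())
s2,i2=pickle.load(open("wl.pkl","rb"))
f=lambda i,y0:cv2.resize(i[y0:y0+120,232:332,::-1],None,fx=4,fy=4,interpolation=cv2.INTER_CUBIC)
cv2.imwrite("pics/crops.png",np.hstack([f(im["img"],165),f(i2["img"],95)]))
E
```

```text
clock: 2.33
position: [0.473, -0.0998, 0.2707]
ee_rot: [-0.0, 0.685, 0.729, 0.0]
contact_force: [0.6, 0.1, 0.2]
width: 0.0599
gripper_force: 0.0
[ 0.47303501 -0.09978099  0.27066706] 0.004394579171864932
```

View pics/crops.png

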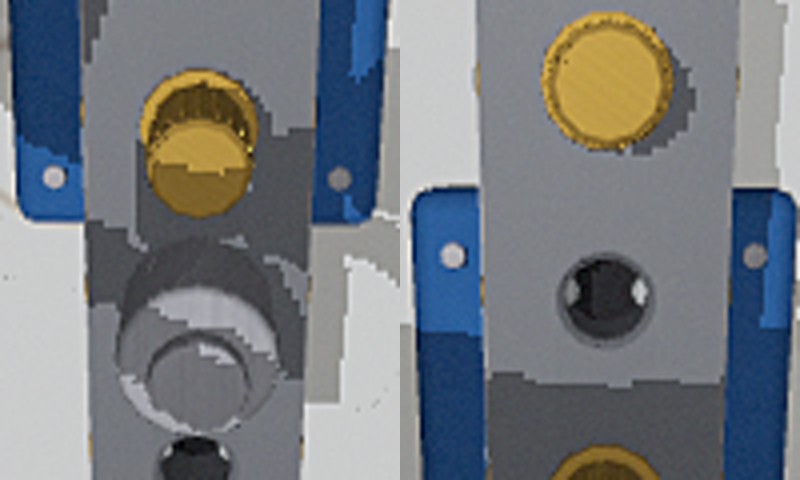

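The crop gives the right plug's head-top centre at pixel (282,207) and collar centre at about (281.9,195.5). In the left view, hole 1's mouth is at (283.7,170).

Run:
```python
from h import *;import pickle
s,im=pickle.load(open("wr2.pkl","rb"))
for h in(.113,.117,.121,.125):
    print(h,ray(im,(282,207.1),h+.038,s),ray(im,(281.8,195.5),h+.004,s))
plan([.4737,-.0995,.13])
```

```text
0.113 [ 0.47505096 -0.10416667  0.151     ] [ 0.47495905 -0.10284467  0.117     ]
0.117 [ 0.47494623 -0.10286347  0.155     ] [ 0.47486762 -0.10170924  0.121     ]
0.121 [ 0.47484151 -0.10156028  0.159     ] [ 0.47477618 -0.10057382  0.125     ]
0.125 [ 0.47473679 -0.10025708  0.163     ] [ 0.47468475 -0.09943839  0.129     ]
t 2.38 pos [ 0.4731 -0.1     0.2707] F [ 0.1 -0.3 -0.8] w 0.0598 gf 0.0
d share [0.0019 0.0023 0.5627] rows 3.4 a share [ 0.    -0.     0.005]
```

```bash
python3 -m jog '[{"dx":-0.004,"dy":0.005,"dz":0.15,"ax":0,"ay":0,"az":0,"grip":0.4},{"dx":-0.004,"dy":0.005,"dz":0.3,"ax":0,"ay":0,"az":0,"grip":0.4},{"dx":-0.004,"dy":0.005,"dz":0.45,"ax":0,"ay":0,"az":0,"grip":0.4},{"dx":-0.004,"dy":0.005,"dz":0.57,"ax":0,"ay":0,"az":0,"grip":0.4},{"dx":-0.004,"dy":0.005,"dz":0.57,"ax":0,"ay":0,"az":0,"grip":0.4}]' 40
python3 -m jog '[{"dx":0,"dy":0,"dz":0,"ax":0,"ay":0,"az":0,"grip":0.4},{"dx":0,"dy":0,"dz":0,"ax":0,"ay":0,"az":0,"grip":0.4},{"dx":0,"dy":0,"dz":0,"ax":0,"ay":0,"az":0,"grip":0.4}]'
python3 - <<'E'
from h import *;from rig import manip;import pickle
s=manip.get_state();im=manip.get_image("wrist");pickle.dump((s,im),open("wg.pkl","wb"));print(s["position"],np.abs(s["qd"]).max())
cv2.imwrite("pics/wg.png",im["img"][:,:,::-1])
E
```

```text
clock: 2.8
position: [0.47, -0.0999, 0.1228]
ee_rot: [-0.006, 0.685, 0.728, -0.002]
contact_force: [-1.0, 1.6, 0.5]
width: 0.06
gripper_force: 0.0
clock: 3.05
position: [0.4765, -0.1029, 0.1303]
ee_rot: [0.002, 0.686, 0.728, 0.001]
contact_force: [0.7, 0.9, -0.2]
width: 0.0598
gripper_force: 0.0
[ 0.47651296 -0.10285735  0.13031594] 0.0055576539135827425
```

View pics/wg.png

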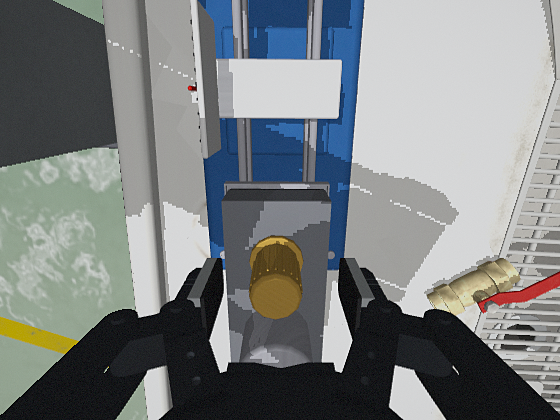

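The plug stands between the pads, with its head top at about (276,290) and the pad mid-line at about u 281. So the tool sits about 2 mm too far in +x.

Run:
```python
from h import *;import pickle
s,im=pickle.load(open("wg.pkl","rb"))
for h in(.113,.117,.121):
    a=ray(im,(276,290.5),h+.038,s);b=ray(im,(276,257),h+.004,s)
    print(h,a,b,"tool",(Rq(s["ee_rot"]).T@(a-s["position"]))[:2])
plan([.4745,-.101,.128])
```

```text
0.113 [ 0.47452934 -0.10244018  0.151     ] [ 0.47424986 -0.10286116  0.117     ] tool [ 0.00049612 -0.00186235]
0.117 [ 0.47442038 -0.09977367  0.155     ] [ 0.47417199 -0.10076838  0.121     ] tool [ 0.00315703 -0.00179486]
0.121 [ 0.47431141 -0.09710716  0.159     ] [ 0.47409413 -0.09867559  0.125     ] tool [ 0.00581795 -0.00172736]
t 3.1 pos [ 0.4764 -0.1029  0.1303] F [ 0.3  1.5 -0.2] w 0.0597 gf 0.0
d share [ 0.008  -0.0071  0.0091] rows 0.1 a share [0.003 0.001 0.004]
```

```bash
python3 -m jog '[{"dx":0.001,"dy":-0.008,"dz":0.018,"ax":0,"ay":0,"az":0,"grip":0.4},{"dx":0.001,"dy":-0.008,"dz":0.018,"ax":0,"ay":0,"az":0,"grip":0.4},{"dx":0.001,"dy":-0.008,"dz":0.018,"ax":0,"ay":0,"az":0,"grip":0.4},{"dx":0.001,"dy":-0.008,"dz":0.018,"ax":0,"ay":0,"az":0,"grip":0.4},{"dx":0.001,"dy":-0.008,"dz":0.018,"ax":0,"ay":0,"az":0,"grip":-0.3}]' 50
python3 -m jog '[{"dx":0,"dy":0,"dz":0,"ax":0,"ay":0,"az":0,"grip":-0.6},{"dx":0,"dy":0,"dz":0,"ax":0,"ay":0,"az":0,"grip":-0.8},{"dx":0,"dy":0,"dz":0,"ax":0,"ay":0,"az":0,"grip":-0.8},{"dx":0,"dy":0,"dz":0,"ax":0,"ay":0,"az":0,"grip":-0.8},{"dx":0,"dy":0,"dz":0,"ax":0,"ay":0,"az":0,"grip":-0.8}]' 50
```

```text
clock: 3.52
position: [0.4726, -0.1024, 0.1237]
ee_rot: [0.0, 0.686, 0.728, 0.0]
contact_force: [-0.9, 0.1, 0.0]
width: 0.0489
gripper_force: 0.0
clock: 3.93
position: [0.4735, -0.1024, 0.1245]
ee_rot: [0.001, 0.686, 0.728, 0.001]
contact_force: [0.6, 0.9, 5.0]
width: 0.023
gripper_force: 57.5
```

```bash
python3 -m jog '[{"dx":0,"dy":0,"dz":-0.025,"ax":0,"ay":0,"az":0,"grip":-0.8},{"dx":0,"dy":0,"dz":-0.05,"ax":0,"ay":0,"az":0,"grip":-0.8},{"dx":0,"dy":0,"dz":-0.075,"ax":0,"ay":0,"az":0,"grip":-0.8},{"dx":0,"dy":0,"dz":-0.10,"ax":0,"ay":0,"az":0,"grip":-0.8},{"dx":0,"dy":0,"dz":-0.125,"ax":0,"ay":0,"az":0,"grip":-0.8}]' 50
python3 -m jog '[{"dx":0,"dy":0,"dz":-0.03,"ax":0,"ay":0,"az":0,"grip":-0.8},{"dx":0,"dy":0,"dz":-0.06,"ax":0,"ay":0,"az":0,"grip":-0.8},{"dx":0,"dy":0,"dz":-0.1,"ax":0,"ay":0,"az":0,"grip":-0.8},{"dx":0,"dy":0,"dz":-0.16,"ax":0,"ay":0,"az":0,"grip":-0.8},{"dx":0,"dy":0,"dz":-0.22,"ax":0,"ay":0,"az":0,"grip":-0.8}]' 50
python3 -m jog '[{"dx":0,"dy":0,"dz":-0.1,"ax":0,"ay":0,"az":0,"grip":-0.8},{"dx":0,"dy":0,"dz":-0.14,"ax":0,"ay":0,"az":0,"grip":-0.8},{"dx":0,"dy":0,"dz":-0.14,"ax":0,"ay":0,"az":0,"grip":-0.8}]' 50
python3 -c "
from h import *
plan([.4615,.1035,.24])"
```

```text
clock: 4.35
position: [0.4722, -0.1022, 0.1555]
ee_rot: [-0.0, 0.686, 0.728, -0.0]
contact_force: [0.0, 0.3, -2.0]
width: 0.0227
gripper_force: 56.4
clock: 4.77
position: [0.4719, -0.1022, 0.2107]
ee_rot: [-0.001, 0.686, 0.728, -0.0]
contact_force: [-0.2, 0.2, -1.4]
width: 0.0226
gripper_force: 56.4
clock: 5.02
position: [0.4741, -0.1029, 0.2478]
ee_rot: [0.003, 0.686, 0.728, 0.001]
contact_force: [0.5, -0.2, -1.7]
width: 0.0227
gripper_force: 56.5
t 5.02 pos [ 0.4741 -0.1029  0.2478] F [ 0.5 -0.2 -1.7] w 0.0227 gf 56.5
d share [ 0.8273 -0.0019  0.0291] rows 5.0 a share [0.004 0.002 0.004]
```

The plug is out: the wrist carries about 1.5 N and the width holds at 23 mm. I'll move it toward the left tray.

```bash
python3 -m jog '[{"dx":0.16,"dy":0,"dz":0.02,"ax":0,"ay":0,"az":0,"grip":-0.8},{"dx":0.32,"dy":0,"dz":0.02,"ax":0,"ay":0,"az":0,"grip":-0.8},{"dx":0.48,"dy":0,"dz":0.02,"ax":0,"ay":0,"az":0,"grip":-0.8},{"dx":0.64,"dy":0,"dz":0.02,"ax":0,"ay":0,"az":0,"grip":-0.8},{"dx":0.80,"dy":0,"dz":0.02,"ax":0,"ay":0,"az":0,"grip":-0.8}]' 50 >/dev/null
python3 -m jog '[{"dx":0,"dy":0,"dz":0,"ax":0,"ay":0,"az":0,"grip":-0.8},{"dx":0,"dy":0,"dz":0,"ax":0,"ay":0,"az":0,"grip":-0.8},{"dx":0,"dy":0,"dz":0,"ax":0,"ay":0,"az":0,"grip":-0.8},{"dx":0,"dy":0,"dz":0,"ax":0,"ay":0,"az":0,"grip":-0.8},{"dx":0,"dy":0,"dz":0,"ax":0,"ay":0,"az":0,"grip":-0.8}]' 50
python3 - <<'E'
from h import *;from rig import manip;import pickle
s=manip.get_state();im=manip.get_image("wrist");pickle.dump((s,im),open("w3.pkl","wb"));print(s["position"],np.abs(s["qd"]).max())
cv2.imwrite("pics/w3.png",cv2.resize(im["img"][110:335,190:370,::-1],None,fx=3,fy=2.66,interpolation=cv2.INTER_CUBIC))
E
```

```text
clock: 5.85
position: [0.4608, 0.0961, 0.2394]
ee_rot: [-0.0, 0.687, 0.727, -0.0]
contact_force: [0.2, -0.8, -0.8]
width: 0.0225
gripper_force: 56.5
[0.46080046 0.09605766 0.23940999] 0.004430960628922192
```

View pics/w3.png

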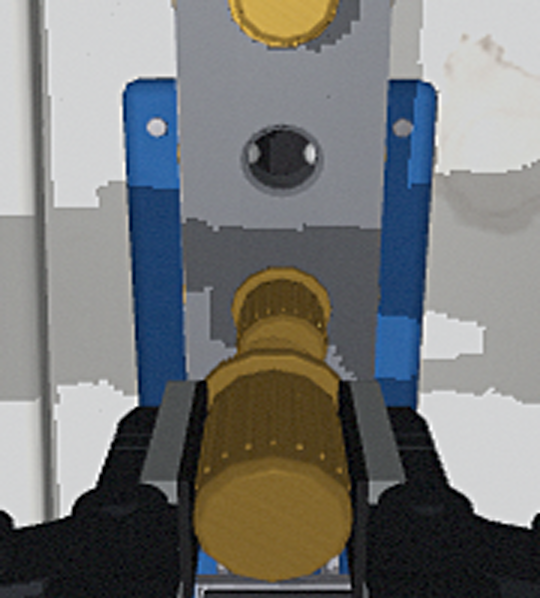

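The crop shows hole 1's mouth at pixel (284,170). The held plug's head top is at about (281.3,304) and it looks upright. I'll check the in-hand offset and the hole position by projection.

Run:
```python
from h import *;import pickle
s,im=pickle.load(open("w3.pkl","rb"))
r=Rq(s["ee_rot"]);P=s["position"]
for d in(.006,.008,.010): # TCP - collar underside
    u=-d
    f=lambda t,dx=0,dy=0:np.round(proj(im,P+r@np.array([dx,dy,-t]),s),1)
    print(d,"headtop",f(.038-d),"collartop",f(.004-d),"foot",f(-.024-d), "headtop x+2mm",f(.038-d,.002))
print("hole2 head",proj(im,[.4640,.0775,.170],s),"collar",proj(im,[.464,.0775,.135],s))
for z in(.125,.130,.135):print("hole",ray(im,(284,170.1),z,s))
s2,i2=pickle.load(open("wl.pkl","rb"))
```

```text
0.006 headtop [280.  306.5] collartop [280.  267.1] foot [280.1 244.7] headtop x+2mm [280.  302.6]
0.008 headtop [280.  303.7] collartop [280.  265.3] foot [280.1 243.4] headtop x+2mm [280.  299.8]
0.01 headtop [280.  300.9] collartop [280.  263.5] foot [280.1 242. ] headtop x+2mm [280.  297.1]
hole2 head [282.94962661 244.85778768] collar [282.63690496 227.74735334]
hole [0.46235146 0.12681213 0.125     ]
hole [0.46223665 0.12779199 0.13      ]
hole [0.46212183 0.12877184 0.135     ]
```

```bash
python3 -m jog '[{"dx":-0.1,"dy":0,"dz":0,"ax":0,"ay":0,"az":0,"grip":-0.8},{"dx":-0.196,"dy":0,"dz":0,"ax":0,"ay":0,"az":0,"grip":-0.8},{"dx":-0.196,"dy":0,"dz":0,"ax":0,"ay":0,"az":0,"grip":-0.8},{"dx":-0.196,"dy":0,"dz":0,"ax":0,"ay":0,"az":0,"grip":-0.8},{"dx":-0.196,"dy":0,"dz":0,"ax":0,"ay":0,"az":0,"grip":-0.8}]' 50 >/dev/null
python3 -m jog '[{"dx":0,"dy":0,"dz":0,"ax":0,"ay":0,"az":0,"grip":-0.8},{"dx":0,"dy":0,"dz":0,"ax":0,"ay":0,"az":0,"grip":-0.8},{"dx":0,"dy":0,"dz":0,"ax":0,"ay":0,"az":0,"grip":-0.8}]' 50 >/dev/null
cat >> h.py <<'E'
def hole(im,uv,r=15):
    u,v=map(int,np.round(uv));g=cv2.cvtColor(im["img"],cv2.COLOR_RGB2GRAY)[v-r:v+r+1,u-r:u+r+1].astype(int)
    m=(abs(g-np.median(g))>14).astype(np.uint8)
    n,l,st,c=cv2.connectedComponentsWithStats(m);i=1+np.argmax(st[1:,4])
    h=cv2.convexHull(cv2.findNonZero((l==i).astype(np.uint8)))
    x,y,w,q=st[i][:4]
    print("hole bbox",x+u-r,y+v-r,w,q,"ell",cv2.fitEllipse(h)[1])
    return np.array([x+(w-1)/2+u-r,y+(q-1)/2+v-r])
E
python3 - <<'E'
from h import *;from rig import manip;import pickle
s=manip.get_state();im=manip.get_image("wrist");pickle.dump((s,im),open("w4.pkl","wb"));print(s["position"],np.abs(s["qd"]).max())
guess={"w3":(284,170)};guess["w4"]=proj(im,[.4622,.1285,.133],s)
for f in("w3","w4"):
    s,im=pickle.load(open(f+".pkl","rb"));c=hole(im,guess[f]);print(f,c)
    for z in(.125,.130,.135):print(ray(im,c,z,s))
    # brass plug a (hole0) bright blob
    for c,st in brass(im["img"],(15,120,150))[0]:
        if 250<c[0]<320 and c[1]<150 and st[4]>200:print("plugA",st[:2]+(st[2:4]-1)/2,st[2:4])
cv2.imwrite("pics/w4.png",cv2.resize(im["img"][30:160,200:370,::-1],None,fx=4,fy=4,interpolation=cv2.INTER_CUBIC))
E
```

```text
[0.46357577 0.04891967 0.23976008] 0.00291607147502814Traceback (most recent call last):
  File "<stdin>", line 5, in <module>
  File "h.py", line 33, in hole
    print("hole bbox",x+u-r,y+v-r,w,q,"ell",cv2.fitEllipse(h)[1])
                                            ~~~~~~~~~~~~~~^^^
cv2.error: OpenCV(4.12.0) /io/opencv/modules/imgproc/src/shapedescr.cpp:361: error: (-201:Incorrect size of input array) There should be at least 5 points to fit the ellipse in function 'fitEllipseNoDirect'
```

```bash
sed -i 's/r=15/r=20/; s/,"ell",cv2.fitEllipse(h)\[1\])/)/' h.py
python3 - <<'E'
from h import *;import pickle
s,im=pickle.load(open("w4.pkl","rb"))
guess={"w3":(284,170),"w4":proj(im,[.4622,.1285,.133],s)};print(guess)
for f in("w3","w4"):
    s,im=pickle.load(open(f+".pkl","rb"));c=hole(im,guess[f]);print(f,c)
    for z in(.125,.130,.135):print(ray(im,c,z,s))
    for c,st in brass(im["img"],(15,120,150))[0]:
        if 250<c[0]<320 and c[1]<150 and st[4]>200:print("plugA",st[:2]+(st[2:4]-1)/2,st[2:4])
cv2.imwrite("pics/w4.png",cv2.resize(im["img"][30:160,200:370,::-1],None,fx=4,fy=4,interpolation=cv2.INTER_CUBIC))
E
```

```text
{'w3': (284, 170), 'w4': array([284.30528622, 110.45610219])}
hole bbox 270 157 28 27
w3 [283.5 170. ]
[0.461917   0.12687473 0.125     ]
[0.46181066 0.12785336 0.13      ]
[0.46170432 0.128832   0.135     ]
plugA [283.  107.5] [35 38]
hole bbox 269 97 30 30
w4 [283.5 111.5]
[0.46170408 0.12761621 0.125     ]
[0.46164997 0.12765856 0.13      ]
[0.46159586 0.12770092 0.135     ]
plugA [284.   28.5] [37 40]
```

View pics/w4.png

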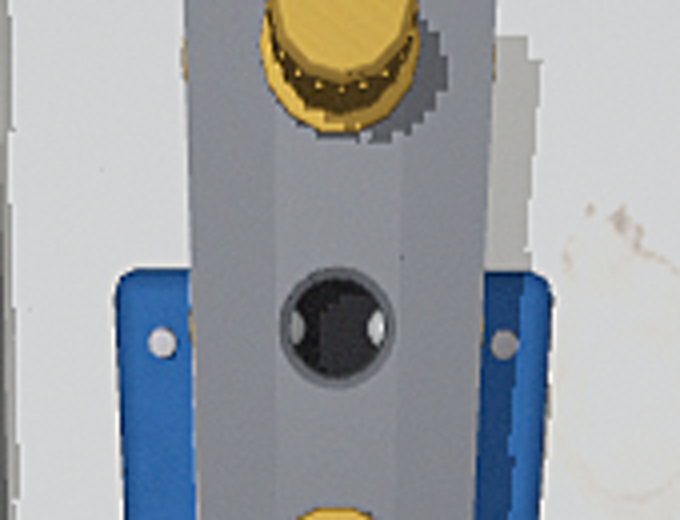

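The hole is at crop (337,327), i.e. pixel (284.2,111.7). Seen from straight above, that puts it at y≈0.1277 almost regardless of tray height, and x≈0.4615 after the ~1.5 px bias. Next I'll solve the in-hand offset from the head and collar rims.

Run:
```python
from h import *;import pickle
from scipy.optimize import least_squares
s,im=pickle.load(open("w3.pkl","rb"));r=Rq(s["ee_rot"]);P=s["position"]
# refine rows on the u=281 column
g=cv2.cvtColor(im["img"],cv2.COLOR_RGB2GRAY);print(g[225:250,281].tolist(),g[274:290,281].tolist(),g[320:336,281].tolist())
v=lambda dx,t:proj(im,P+r@np.array([dx,0,-t]),s)[1]
def f(p):
    dx,d=p;return [v(dx-.012,.038-d)-328,v(dx+.012,.038-d)-281,min(v(dx+.015,.004-d),v(dx+.015,-d))-241.6]
o=least_squares(f,[0,.008]);print(o.x,o.fun)
for d in(.006,.008,.0095,.011):
    print(d,[np.round(f((dx,d)),1).tolist() for dx in(-.001,0,.001,.002)])
```

```text
[63, 62, 58, 67, 89, 93, 103, 106, 105, 105, 107, 91, 91, 93, 93, 94, 62, 66, 82, 125, 112, 110, 108, 89, 58] [68, 79, 103, 70, 64, 61, 64, 75, 84, 92, 89, 94, 106, 119, 102, 104] [103, 103, 104, 101, 100, 106, 104, 102, 87, 94, 171, 115, 2, 39, 56, 47]
[-0.00418881  0.01245165] [-0.78121484  1.52758543 -0.99557048]
0.006 [[3.3, 3.3, -1.4], [1.5, 1.3, -3.1], [-0.4, -0.8, -4.9], [-2.3, -2.9, -6.6]]
0.008 [[0.2, 0.7, -3.0], [-1.6, -1.3, -4.7], [-3.5, -3.4, -6.4], [-5.3, -5.5, -8.1]]
0.0095 [[-2.1, -1.2, -4.1], [-3.9, -3.2, -5.8], [-5.7, -5.3, -7.5], [-7.6, -7.3, -9.2]]
0.011 [[-4.3, -3.0, -5.2], [-6.1, -5.0, -6.9], [-7.9, -7.1, -8.5], [-9.8, -9.1, -10.2]]
```

```bash
python3 -c "
from h import *
plan([.4613,.1297,.24])"
```

```text
t 6.62 pos [0.4636 0.0489 0.2397] F [ 0.2  0.5 -1.3] w 0.0224 gf 56.5
d share [ 0.3231  0.0101 -0.001 ] rows 1.9 a share [ 0.    -0.     0.004]
```

```bash
python3 -m jog '[{"dx":0.1,"dy":0.005,"dz":0,"ax":0,"ay":0,"az":0,"grip":-0.8},{"dx":0.2,"dy":0.01,"dz":0,"ax":0,"ay":0,"az":0,"grip":-0.8},{"dx":0.3,"dy":0.01,"dz":0,"ax":0,"ay":0,"az":0,"grip":-0.8},{"dx":0.323,"dy":0.01,"dz":0,"ax":0,"ay":0,"az":0.004,"grip":-0.8},{"dx":0.323,"dy":0.01,"dz":0.1,"ax":0,"ay":0,"az":0.004,"grip":-0.8}]' 50 >/dev/null
python3 -m jog '[{"dx":0,"dy":0,"dz":0.1,"ax":0,"ay":0,"az":0,"grip":-0.8},{"dx":0,"dy":0,"dz":0.17,"ax":0,"ay":0,"az":0,"grip":-0.8},{"dx":0,"dy":0,"dz":0.17,"ax":0,"ay":0,"az":0,"grip":-0.8},{"dx":0,"dy":0,"dz":0.17,"ax":0,"ay":0,"az":0,"grip":-0.8},{"dx":0,"dy":0,"dz":0.17,"ax":0,"ay":0,"az":0,"grip":-0.8}]' 50 >/dev/null
python3 -m jog '[{"dx":0,"dy":0,"dz":0,"ax":0,"ay":0,"az":0,"grip":-0.8},{"dx":0,"dy":0,"dz":0,"ax":0,"ay":0,"az":0,"grip":-0.8},{"dx":0,"dy":0,"dz":0,"ax":0,"ay":0,"az":0,"grip":-0.8}]' 50 >/dev/null
python3 - <<'E'
from h import *;from rig import manip;import pickle
s=manip.get_state();im=manip.get_image("wrist");pickle.dump((s,im),open("w5.pkl","wb"))
plan([.4613,.1297,.171])
cv2.imwrite("pics/w5.png",cv2.resize(im["img"][165:315,210:350,::-1],None,fx=4,fy=4,interpolation=cv2.INTER_CUBIC))
for d in (.008,.012):
  for off in (-.004,-.002,0):
    P=s["position"];r=Rq(s["ee_rot"]);f=lambda x,t:proj(im,P+r@np.array([x+off,0,t]),s)
    print(d,off,"foot rim +x, shank",np.round([f(.009,d+.024),f(.009,d+.015)],1).tolist())
print("hole c",proj(im,[.4619,.1277,.133],s),"far rim",proj(im,[.4613,.1375,.133],s))
E
```

```text
t 7.75 pos [0.4619 0.1292 0.1731] F [-0.9 -1.1 -1.2] w 0.0227 gf 56.5
d share [ 0.002  -0.0023  0.0083] rows 0.1 a share [ 0.001 -0.    -0.   ]
0.008 -0.004 foot rim +x, shank [[280.1, 236.1], [280.0, 242.2]]
0.008 -0.002 foot rim +x, shank [[280.1, 233.2], [280.0, 239.1]]
0.008 0 foot rim +x, shank [[280.0, 230.2], [280.0, 236.0]]
0.012 -0.004 foot rim +x, shank [[280.1, 233.6], [280.1, 239.4]]
0.012 -0.002 foot rim +x, shank [[280.1, 230.7], [280.0, 236.4]]
0.012 0 foot rim +x, shank [[280.1, 227.8], [280.0, 233.4]]
hole c [279.53702769 240.14357113] far rim [279.38417262 226.30707062]
```

View pics/w5.png

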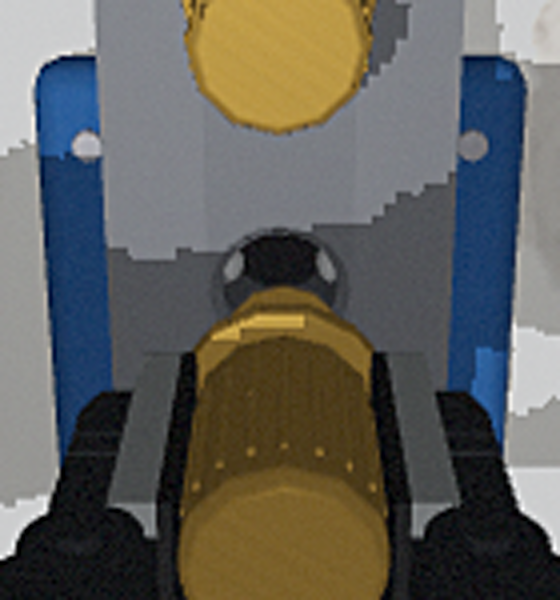

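The crop shows hole 1's rim at u 263–297 with its far edge at v≈222. The plug's foot arc peaks at v≈237, u≈282, so the plug is too far toward −y by a few mm and about 1 mm toward +x. I'll fit the arcs numerically.

```bash
cat > arc.py <<'E'
from h import *
def arcs(im):
    hsv=cv2.cvtColor(im["img"],cv2.COLOR_RGB2HSV);m=cv2.inRange(hsv,(12,90,40),(32,255,255))
    top={}
    for u in range(258,306):
        col=m[:300,u];z=np.where(col==0)[0];top[u]=int(z.max())+1 if len(z) else -1
    # first brass row below hole zone
    return m,{u:int(205+np.argmax(m[205:300,u]>0)) for u in range(258,306)}
E
python3 - <<'E'
from arc import *;import pickle
s,im=pickle.load(open("w5.pkl","rb"))
m,t=arcs(im);print(t)
g=cv2.cvtColor(im["img"],cv2.COLOR_RGB2GRAY)
print("cols 270,280,288 rows 214-246",[g[214:247,u].tolist() for u in(270,280,288)])
print("row 232 u 255-305",g[232,255:305].tolist())
for z in(.131,.134,.137):
    print(z,"hole far rim",ray(im,(280,222),z,s),"foot rim",ray(im,(282,237),z,s),"px/mm",(proj(im,ray(im,(280,237),z,s)+[0,.01,0],s)-proj(im,ray(im,(280,237),z,s),s))[1]/10)
E
```

```text
{258: 252, 259: 251, 260: 249, 261: 249, 262: 247, 263: 246, 264: 245, 265: 245, 266: 244, 267: 244, 268: 243, 269: 242, 270: 241, 271: 240, 272: 239, 273: 238, 274: 238, 275: 238, 276: 238, 277: 237, 278: 236, 279: 236, 280: 236, 281: 236, 282: 237, 283: 237, 284: 237, 285: 237, 286: 238, 287: 238, 288: 238, 289: 239, 290: 240, 291: 241, 292: 242, 293: 243, 294: 244, 295: 245, 296: 245, 297: 246, 298: 246, 299: 248, 300: 249, 301: 250, 302: 251, 303: 252, 304: 275, 305: 282}
cols 270,280,288 rows 214-246 [[122, 124, 123, 125, 121, 122, 122, 123, 123, 125, 102, 85, 85, 17, 62, 105, 105, 105, 69, 42, 41, 41, 49, 46, 44, 45, 50, 79, 92, 66, 91, 155, 170], [124, 122, 124, 120, 123, 124, 123, 112, 54, 57, 20, 16, 22, 24, 23, 24, 21, 25, 18, 24, 23, 20, 50, 96, 89, 92, 88, 62, 69, 112, 173, 158, 153], [121, 125, 121, 124, 123, 125, 118, 68, 74, 71, 60, 64, 25, 13, 24, 16, 23, 14, 16, 26, 47, 48, 46, 41, 65, 98, 95, 83, 59, 77, 110, 110, 103]]
row 232 u 255-305 [82, 79, 77, 83, 83, 83, 81, 81, 75, 62, 64, 126, 133, 123, 118, 69, 14, 19, 23, 19, 22, 26, 24, 23, 20, 18, 27, 27, 21, 22, 14, 23, 14, 16, 50, 116, 121, 131, 102, 57, 61, 71, 80, 85, 82, 82, 85, 80, 84, 81]
0.131 hole far rim [0.46158791 0.13974659 0.131     ] foot rim [0.46346579 0.12915786 0.131     ] px/mm -1.402423814504823
0.134 hole far rim [0.4615244  0.14089261 0.134     ] foot rim [0.46337171 0.1304763  0.134     ] px/mm -1.4260124868365325
0.137 hole far rim [0.46146089 0.14203864 0.137     ] foot rim [0.46327762 0.13179474 0.137     ] px/mm -1.4504082541505938
```

```bash
python3 -m jog '[{"dx":0.01,"dy":-0.003,"dz":0.01,"ax":0,"ay":0,"az":0,"grip":-0.8},{"dx":0.01,"dy":-0.003,"dz":0.02,"ax":0,"ay":0,"az":0,"grip":-0.8},{"dx":0.01,"dy":-0.003,"dz":0.028,"ax":0,"ay":0,"az":0,"grip":-0.8},{"dx":0.01,"dy":-0.003,"dz":0.028,"ax":0,"ay":0,"az":0,"grip":-0.8},{"dx":0.01,"dy":-0.003,"dz":0.028,"ax":0,"ay":0,"az":0,"grip":-0.8}]' 50 >/dev/null
python3 -m jog '[{"dx":0,"dy":0,"dz":0,"ax":0,"ay":0,"az":0,"grip":-0.8},{"dx":0,"dy":0,"dz":0,"ax":0,"ay":0,"az":0,"grip":-0.8},{"dx":0,"dy":0,"dz":0,"ax":0,"ay":0,"az":0,"grip":-0.8}]' 50 >/dev/null
cat > chk.py <<'E'
from arc import *;from rig import manip;import pickle,sys
s=manip.get_state();im=manip.get_image("wrist");pickle.dump((s,im),open(sys.argv[1]+".pkl","wb"))
plan(s["position"])
m,t=arcs(im);print([t[u] for u in range(264,299)],"u264..298")
g=cv2.cvtColor(im["img"],cv2.COLOR_RGB2GRAY)
c=int(sys.argv[2]) if len(sys.argv)>2 else 280
print("col",g[205:245,c].tolist());print("row228",g[228,258:302].tolist(),"row234",g[234,258:302].tolist())
E
python3 chk.py w6
```

```text
t 8.47 pos [0.4606 0.1317 0.1653] F [ 0.1 -0.4 -0.7] w 0.0223 gf 56.5
d share [-0.      0.0002 -0.    ] rows 0.0 a share [ 0. -0. -0.]
[245, 245, 244, 244, 243, 242, 241, 240, 239, 205, 205, 205, 205, 205, 205, 205, 205, 205, 205, 205, 205, 205, 205, 205, 205, 205, 205, 205, 242, 243, 244, 245, 245, 246, 246] u264..298
col [146, 118, 109, 124, 126, 123, 125, 126, 120, 121, 121, 122, 123, 121, 121, 122, 123, 122, 125, 125, 124, 127, 126, 77, 73, 57, 33, 12, 20, 20, 21, 53, 96, 88, 89, 91, 66, 71, 105, 174]
row228 [126, 129, 129, 130, 131, 121, 122, 126, 122, 122, 123, 123, 124, 123, 122, 121, 124, 121, 124, 127, 67, 72, 77, 78, 80, 79, 81, 80, 78, 81, 80, 77, 79, 80, 81, 74, 79, 77, 80, 77, 81, 77, 81, 80] row234 [81, 79, 81, 78, 80, 77, 78, 76, 78, 79, 77, 70, 58, 65, 60, 30, 14, 7, 21, 27, 24, 17, 20, 21, 23, 19, 16, 14, 17, 27, 22, 28, 11, 47, 62, 59, 67, 78, 76, 81, 80, 76, 77, 82]
```

```bash
python3 -m jog '[{"dx":0.001,"dy":0.002,"dz":0.007,"ax":0,"ay":0,"az":0,"grip":-0.8},{"dx":0.001,"dy":0.002,"dz":0.014,"ax":0,"ay":0,"az":0,"grip":-0.8},{"dx":0.001,"dy":0.002,"dz":0.02,"ax":0,"ay":0,"az":0,"grip":-0.8},{"dx":0.001,"dy":0.002,"dz":0.02,"ax":0,"ay":0,"az":0,"grip":-0.8},{"dx":0.001,"dy":0.002,"dz":0.02,"ax":0,"ay":0,"az":0,"grip":-0.8}]' 50 >/dev/null
python3 -m jog '[{"dx":0,"dy":0,"dz":0,"ax":0,"ay":0,"az":0,"grip":-0.8},{"dx":0,"dy":0,"dz":0,"ax":0,"ay":0,"az":0,"grip":-0.8},{"dx":0,"dy":0,"dz":0,"ax":0,"ay":0,"az":0,"grip":-0.8}]' 50 >/dev/null
python3 chk.py w7
```

```text
t 9.18 pos [0.461  0.1319 0.1603] F [ 0.1 -0.6 -0.8] w 0.0227 gf 56.5
d share [ 0.  0. -0.] rows 0.0 a share [ 0. -0. -0.]
[245, 245, 205, 205, 205, 205, 205, 205, 205, 205, 205, 205, 205, 205, 205, 205, 205, 205, 205, 205, 205, 205, 205, 205, 205, 205, 205, 205, 205, 205, 205, 205, 205, 246, 246] u264..298
col [151, 150, 152, 151, 145, 116, 106, 125, 124, 123, 124, 121, 123, 122, 121, 121, 122, 124, 123, 123, 122, 124, 124, 121, 72, 73, 78, 76, 69, 56, 11, 50, 96, 89, 90, 87, 62, 63, 110, 174]
row228 [127, 132, 128, 128, 121, 124, 120, 121, 123, 120, 120, 121, 122, 124, 120, 118, 123, 119, 122, 118, 117, 120, 121, 120, 123, 73, 78, 80, 76, 80, 79, 80, 82, 77, 80, 76, 79, 76, 75, 79, 78, 79, 79, 82] row234 [130, 132, 135, 70, 71, 73, 72, 70, 70, 74, 72, 73, 73, 76, 74, 71, 69, 65, 62, 59, 61, 57, 56, 54, 56, 60, 60, 59, 58, 66, 73, 77, 78, 79, 76, 79, 79, 79, 77, 76, 80, 77, 79, 85]
```

```bash
python3 -m jog '[{"dx":0,"dy":0,"dz":0.006,"ax":0,"ay":0,"az":0,"grip":-0.8},{"dx":0,"dy":0,"dz":0.012,"ax":0,"ay":0,"az":0,"grip":-0.8},{"dx":0,"dy":0,"dz":0.016,"ax":0,"ay":0,"az":0,"grip":-0.8},{"dx":0,"dy":0,"dz":0.016,"ax":0,"ay":0,"az":0,"grip":-0.8},{"dx":0,"dy":0,"dz":0.016,"ax":0,"ay":0,"az":0,"grip":-0.8}]' 50 >/dev/null
python3 -m jog '[{"dx":0,"dy":0,"dz":0,"ax":0,"ay":0,"az":0,"grip":-0.8},{"dx":0,"dy":0,"dz":0,"ax":0,"ay":0,"az":0,"grip":-0.8},{"dx":0,"dy":0,"dz":0,"ax":0,"ay":0,"az":0,"grip":-0.8}]' 50 >/dev/null
python3 chk.py w8
python3 - <<'E'
from h import *;import pickle
for f in("w5","w6","w7","w8"):
    s,im=pickle.load(open(f+".pkl","rb"));g=cv2.cvtColor(im["img"],cv2.COLOR_RGB2GRAY).astype(int)
    e=cv2.Sobel(g.astype(np.float32),cv2.CV_32F,1,0)
    for v in(200,210,215):
        print(f,v,[(int(u),int(e[v,u])) for u in range(200,360) if abs(e[v,u])>110 and abs(e[v,u])==abs(e[v,u-2:u+3]).max()])
E
```

```text
t 9.9 pos [0.4611 0.132  0.1563] F [-0.3  0.  -1.9] w 0.0229 gf 56.5
d share [ 0.     -0.0001 -0.0001] rows 0.0 a share [ 0. -0. -0.]
[205, 205, 205, 205, 205, 205, 205, 205, 205, 205, 205, 205, 205, 205, 205, 205, 205, 205, 205, 205, 205, 205, 205, 205, 205, 205, 205, 205, 205, 205, 205, 205, 205, 205, 205] u264..298
col [151, 150, 151, 152, 150, 151, 148, 138, 105, 95, 125, 124, 123, 121, 123, 121, 123, 121, 123, 121, 121, 122, 116, 66, 72, 74, 74, 81, 78, 80, 76, 64, 92, 86, 91, 88, 66, 70, 110, 176]
row228 [130, 129, 132, 122, 120, 124, 119, 120, 121, 121, 120, 122, 123, 120, 122, 120, 122, 119, 122, 121, 121, 123, 66, 73, 73, 73, 72, 121, 121, 123, 118, 121, 121, 120, 121, 118, 117, 120, 118, 119, 121, 122, 76, 79] row234 [130, 133, 133, 127, 124, 128, 69, 74, 73, 73, 69, 69, 76, 70, 70, 77, 73, 80, 78, 78, 78, 79, 80, 80, 79, 81, 80, 80, 76, 81, 79, 74, 79, 77, 78, 76, 77, 77, 82, 77, 77, 79, 81, 79]
w5 200 [(215, -198), (219, -549), (228, 395), (234, -230), (331, -311), (340, 470)]
w5 210 [(208, -246), (219, -560), (235, 356), (321, -144), (324, -124), (340, 446)]
w5 215 [(220, -508), (235, 355), (308, -149), (323, -131), (339, 476)]
w6 200 [(219, -623), (235, 224), (268, 128), (296, -159), (328, -346), (344, 430)]
w6 210 [(208, -244), (219, -565), (236, 330), (325, -176), (332, -111), (343, 449)]
w6 215 [(208, -248), (220, -509), (236, 320), (312, -185), (316, -150), (328, -129), (343, 430)]
w7 200 [(217, -673), (233, 215), (262, 113), (299, -148), (300, -148), (329, -332), (344, 444)]
w7 210 [(206, -244), (218, -533), (228, 237), (334, -239), (344, 438)]
w7 215 [(206, -245), (218, -544), (234, 345), (319, -151), (328, -128), (343, 464)]
w8 200 [(216, -684), (232, 210), (261, 143), (301, -219), (330, -343), (345, 447)]
w8 210 [(208, -162), (217, -499), (226, 329), (269, 120), (335, -279), (344, 468)]
w8 215 [(205, -155), (217, -554), (232, 355), (317, -178), (330, -134), (344, 460)]
```

```bash
python3 -m jog '[{"dx":-0.005,"dy":0,"dz":0,"ax":0,"ay":0,"az":0,"grip":-0.8},{"dx":-0.005,"dy":0,"dz":0,"ax":0,"ay":0,"az":0,"grip":-0.8},{"dx":-0.005,"dy":0,"dz":0,"ax":0,"ay":0,"az":0,"grip":-0.8},{"dx":-0.005,"dy":0,"dz":0,"ax":0,"ay":0,"az":0,"grip":-0.8},{"dx":-0.005,"dy":0,"dz":0,"ax":0,"ay":0,"az":0,"grip":-0.8}]' 50 >/dev/null
python3 chk.py w9
python3 - <<'E'
import pickle,cv2
s,im=pickle.load(open("w9.pkl","rb"));g=cv2.cvtColor(im["img"],cv2.COLOR_RGB2GRAY)
for v in range(230,250,2):print(v,g[v,258:306].tolist())
E
```

```text
t 10.37 pos [0.4611 0.1307 0.1563] F [ 0.   1.  -1.8] w 0.0227 gf 56.5
d share [-0.  0. -0.] rows 0.0 a share [ 0. -0. -0.]
[245, 245, 205, 205, 205, 205, 205, 205, 205, 205, 205, 205, 205, 205, 205, 205, 205, 205, 205, 205, 205, 205, 205, 205, 205, 205, 205, 205, 205, 205, 205, 205, 205, 205, 246] u264..298
col [150, 152, 153, 152, 147, 124, 108, 126, 124, 122, 121, 124, 123, 121, 122, 124, 123, 122, 121, 123, 124, 122, 123, 119, 69, 73, 72, 78, 73, 61, 44, 44, 95, 87, 89, 85, 62, 71, 108, 173]
row228 [130, 131, 132, 124, 122, 120, 120, 122, 121, 121, 121, 121, 121, 122, 122, 121, 122, 122, 120, 121, 122, 126, 119, 118, 119, 127, 125, 126, 129, 71, 73, 75, 77, 80, 80, 81, 74, 81, 77, 75, 78, 79, 76, 82] row234 [129, 129, 129, 127, 120, 124, 116, 119, 116, 117, 121, 120, 120, 119, 124, 124, 75, 78, 68, 70, 68, 65, 61, 57, 58, 63, 64, 70, 69, 73, 78, 78, 83, 81, 82, 78, 84, 80, 79, 82, 78, 76, 78, 82]
230 [129, 132, 128, 121, 119, 121, 125, 122, 122, 123, 123, 120, 123, 125, 124, 120, 122, 126, 124, 123, 126, 128, 73, 73, 75, 71, 70, 74, 74, 77, 77, 78, 81, 78, 78, 80, 81, 76, 76, 78,
[... 1218 characters left out ...]
58, 63, 79, 81, 79, 81, 81, 80, 80, 80]
244 [79, 84, 83, 81, 79, 77, 65, 63, 56, 82, 62, 51, 82, 84, 116, 151, 181, 175, 175, 175, 175, 175, 173, 173, 172, 176, 168, 178, 178, 178, 108, 95, 72, 67, 57, 56, 76, 109, 58, 60, 65, 83, 77, 76, 81, 80, 83, 79]
246 [81, 82, 80, 82, 77, 71, 70, 73, 94, 113, 151, 148, 175, 162, 156, 158, 157, 157, 155, 155, 155, 156, 153, 155, 158, 152, 98, 97, 98, 100, 104, 102, 104, 111, 105, 92, 73, 71, 62, 62, 61, 67, 78, 82, 87, 81, 85, 83]
248 [86, 81, 81, 65, 82, 115, 144, 167, 161, 152, 151, 151, 154, 155, 88, 99, 92, 101, 156, 154, 154, 153, 155, 127, 158, 94, 101, 105, 105, 103, 106, 98, 103, 104, 103, 103, 106, 107, 111, 94, 76, 65, 66, 83, 87, 84, 81, 85]
```

```bash
python3 -m jog '[{"dx":0,"dy":0.001,"dz":0.006,"ax":0,"ay":0,"az":0,"grip":-0.8},{"dx":0,"dy":0.001,"dz":0.012,"ax":0,"ay":0,"az":0,"grip":-0.8},{"dx":0,"dy":0.001,"dz":0.016,"ax":0,"ay":0,"az":0,"grip":-0.8},{"dx":0,"dy":0.001,"dz":0.016,"ax":0,"ay":0,"az":0,"grip":-0.8},{"dx":0,"dy":0.001,"dz":0.016,"ax":0,"ay":0,"az":0,"grip":-0.8}]' 50 >/dev/null
cat >> chk.py <<'E'
for v in range(234,250,2):print(v,g[v,260:302].tolist())
E
python3 chk.py w10
```

```text
t 10.83 pos [0.4613 0.1307 0.1522] F [-0.2 -0.2 -1. ] w 0.0227 gf 56.5
d share [-0.0001 -0.0002  0.0003] rows 0.0 a share [-0. -0. -0.]
[205, 205, 205, 205, 205, 205, 205, 205, 205, 205, 205, 205, 205, 205, 205, 205, 205, 205, 205, 205, 205, 205, 205, 205, 205, 205, 205, 205, 205, 205, 205, 205, 205, 205, 205] u264..298
col [150, 149, 149, 152, 151, 152, 152, 146, 127, 109, 125, 122, 125, 120, 123, 122, 120, 123, 122, 123, 122, 119, 121, 119, 121, 126, 118, 71, 79, 75, 78, 76, 91, 85, 91, 87, 61, 70, 112, 173]
row228 [132, 131, 125, 122, 122, 122, 121, 121, 124, 123, 122, 124, 122, 120, 122, 124, 119, 122, 118, 119, 121, 122, 119, 124, 125, 119, 118, 116, 118, 120, 121, 119, 121, 115, 126, 124, 123, 125, 123, 123, 126, 126, 73, 77] row234 [129, 127, 130, 118, 121, 122, 122, 120, 121, 119, 123, 122, 121, 121, 123, 120, 119, 122, 121, 73, 80, 80, 75, 78, 78, 81, 78, 79, 80, 79, 79, 76, 79, 80, 78, 81, 78, 77, 77, 83, 78, 77, 79, 78]
234 [130, 118, 121, 122, 122, 120, 121, 119, 123, 122, 121, 121, 123, 120, 119, 122, 121, 73, 80, 80, 75, 78, 78, 81, 78, 79, 80, 79, 79, 76, 79, 80, 78, 8
[... 630 characters left out ...]
, 72, 68, 69, 73, 68, 70, 67, 58, 62, 64, 56, 63, 61, 54, 61, 76, 90, 72, 63, 58, 69, 79, 77, 80, 80, 77, 78]
244 [81, 76, 80, 78, 76, 67, 53, 62, 59, 73, 93, 91, 113, 151, 182, 175, 175, 175, 176, 172, 173, 173, 173, 172, 172, 175, 175, 180, 170, 82, 76, 63, 61, 60, 62, 54, 59, 66, 78, 79, 82, 77]
246 [82, 76, 73, 76, 69, 74, 90, 114, 152, 147, 175, 165, 155, 152, 154, 156, 155, 155, 153, 155, 155, 154, 154, 156, 157, 88, 97, 95, 100, 103, 106, 114, 108, 91, 75, 66, 58, 57, 62, 79, 77, 78]
248 [78, 67, 67, 98, 146, 168, 160, 156, 149, 157, 147, 150, 148, 153, 151, 155, 152, 152, 155, 151, 152, 128, 155, 151, 161, 95, 103, 105, 104, 101, 105, 105, 101, 103, 102, 109, 109, 94, 80, 62, 64, 80]
```

```bash
python3 -m jog '[{"dx":0,"dy":0,"dz":-0.012,"ax":0,"ay":0,"az":0,"grip":-0.8},{"dx":-0.008,"dy":0,"dz":-0.012,"ax":0,"ay":0,"az":0,"grip":-0.8},{"dx":-0.008,"dy":0,"dz":-0.012,"ax":0,"ay":0,"az":0,"grip":-0.8},{"dx":-0.008,"dy":0,"dz":0,"ax":0,"ay":0,"az":0,"grip":-0.8},{"dx":-0.008,"dy":0,"dz":0,"ax":0,"ay":0,"az":0,"grip":-0.8}]' 50
python3 -m jog '[{"dx":0,"dy":0,"dz":0,"ax":0,"ay":0,"az":0,"grip":-0.8},{"dx":0,"dy":0,"dz":0,"ax":0,"ay":0,"az":0,"grip":-0.8}]' 50 >/dev/null
python3 chk.py w11
```

```text
clock: 11.25
position: [0.4611, 0.1286, 0.1518]
ee_rot: [-0.0, 0.688, 0.725, -0.0]
contact_force: [-0.1, -0.2, -1.4]
width: 0.0227
gripper_force: 56.5
t 11.47 pos [0.4614 0.1287 0.1522] F [ 0.   0.3 -2.3] w 0.0227 gf 56.5
d share [-0.0001 -0.0002  0.0001] rows 0.0 a share [-0. -0. -0.]
[245, 245, 205, 205, 205, 205, 205, 205, 205, 205, 205, 205, 205, 205, 205, 205, 205, 205, 205, 205, 205, 205, 205, 205, 205, 205, 205, 205, 205, 205, 205, 205, 245, 246, 246] u264..298
col [153, 151, 151, 144, 118, 107, 126, 123, 125, 123, 123, 124, 120, 124, 124, 125, 122, 124, 123, 124, 120, 122, 120, 124, 120, 126, 123, 69, 67, 55, 27, 52, 96, 90, 90, 87, 62, 68, 110, 174]
row228 [127, 129, 126, 123, 122, 118, 123, 122, 123, 121, 123, 121, 123, 121, 120, 120, 118, 122, 122, 122, 120, 121, 124, 124, 124, 119, 120, 121, 120, 119, 123, 122, 120, 121, 119, 127, 124, 125, 122, 124, 125, 127, 69, 74] row234 [128, 131, 127, 122, 121, 121, 123, 119, 123, 122, 122, 121, 122, 123, 124, 122, 110, 104, 55, 58, 58, 57, 55, 58, 60, 58, 55, 57, 66, 76, 81, 77, 78, 76, 80, 80, 76, 77, 80, 77, 85, 79, 79, 78]
234 [
[... 782 characters left out ...]
72, 72, 70, 73, 69, 68, 70, 64, 67, 69, 67, 62, 63, 57, 58, 71, 85, 80, 117, 133, 66, 60, 58, 77, 78, 74, 78]
244 [83, 74, 81, 72, 58, 63, 53, 94, 62, 71, 94, 94, 116, 152, 180, 176, 177, 177, 175, 176, 174, 172, 173, 174, 174, 174, 177, 178, 170, 86, 73, 61, 56, 56, 74, 108, 58, 60, 59, 80, 79, 78]
246 [85, 76, 70, 71, 72, 71, 90, 115, 150, 147, 175, 164, 155, 154, 155, 155, 153, 156, 155, 154, 154, 155, 155, 156, 159, 93, 98, 98, 99, 105, 107, 111, 108, 89, 76, 69, 63, 61, 62, 54, 77, 82]
248 [78, 65, 58, 98, 149, 169, 158, 155, 151, 152, 154, 152, 153, 153, 152, 154, 153, 153, 154, 152, 154, 129, 154, 154, 156, 98, 105, 103, 105, 102, 105, 100, 104, 104, 107, 106, 107, 94, 76, 66, 63, 81]
```

```bash
python3 -m jog '[{"dx":0,"dy":0,"dz":0.004,"ax":0,"ay":0,"az":0,"grip":-0.8},{"dx":0,"dy":0,"dz":0.008,"ax":0,"ay":0,"az":0,"grip":-0.8},{"dx":0,"dy":0,"dz":0.012,"ax":0,"ay":0,"az":0,"grip":-0.8},{"dx":0,"dy":0,"dz":0.012,"ax":0,"ay":0,"az":0,"grip":-0.8},{"dx":0,"dy":0,"dz":0.012,"ax":0,"ay":0,"az":0,"grip":-0.8}]' 50
python3 -m jog '[{"dx":0,"dy":0,"dz":0,"ax":0,"ay":0,"az":0,"grip":-0.8},{"dx":0,"dy":0,"dz":0,"ax":0,"ay":0,"az":0,"grip":-0.8}]' 50 >/dev/null
python3 chk.py w12
```

```text
clock: 11.88
position: [0.4614, 0.1286, 0.1492]
ee_rot: [0.0, 0.688, 0.726, -0.0]
contact_force: [-0.5, -0.6, -1.2]
width: 0.0232
gripper_force: 56.5
t 12.1 pos [0.4614 0.1286 0.1492] F [-0.5 -1.6 -2.3] w 0.023 gf 56.5
d share [-0.  0.  0.] rows 0.0 a share [-0.  0. -0.]
[205, 205, 205, 205, 205, 205, 205, 205, 205, 205, 205, 205, 205, 205, 205, 205, 205, 205, 205, 205, 205, 205, 205, 205, 205, 205, 205, 205, 205, 205, 205, 205, 205, 205, 205] u264..298
col [149, 148, 152, 151, 150, 141, 115, 110, 125, 123, 123, 123, 124, 123, 122, 124, 124, 122, 121, 122, 123, 123, 118, 123, 125, 118, 64, 69, 76, 79, 66, 65, 88, 88, 90, 87, 56, 59, 111, 173]
row228 [130, 131, 120, 121, 122, 122, 124, 121, 121, 122, 121, 121, 121, 122, 120, 122, 123, 120, 123, 120, 123, 123, 123, 122, 123, 123, 121, 122, 121, 124, 122, 122, 125, 121, 121, 122, 124, 124, 126, 65, 73, 70, 77, 76] row234 [128, 131, 124, 123, 117, 121, 120, 121, 120, 121, 120, 125, 126, 123, 128, 72, 72, 76, 72, 75, 74, 75, 79, 75, 77, 74, 82, 80, 80, 81, 79, 80, 77, 77, 81, 77, 80, 81, 79, 76, 77, 78, 77, 80]
234 [124, 123, 117, 121, 12
[... 758 characters left out ...]
0, 69, 72, 72, 70, 60, 59, 62, 63, 61, 63, 63, 61, 62, 55, 63, 74, 90, 83, 87, 68, 53, 61, 79, 81, 77, 77, 75]
244 [79, 78, 80, 79, 64, 58, 54, 84, 52, 57, 83, 95, 114, 152, 182, 175, 177, 177, 175, 176, 173, 177, 173, 176, 179, 180, 111, 116, 115, 88, 75, 65, 59, 61, 72, 72, 59, 62, 66, 80, 77, 78]
246 [78, 80, 78, 76, 71, 71, 94, 116, 152, 150, 174, 166, 157, 153, 155, 155, 154, 156, 153, 155, 157, 158, 92, 96, 98, 97, 102, 103, 104, 104, 109, 113, 110, 92, 75, 64, 64, 59, 59, 68, 77, 80]
248 [75, 66, 80, 72, 141, 168, 162, 156, 149, 152, 152, 151, 152, 153, 149, 155, 153, 153, 154, 155, 155, 132, 96, 103, 103, 103, 105, 102, 105, 105, 105, 103, 104, 100, 105, 107, 105, 99, 74, 63, 63, 77]
```

```bash
sed -i '/range(234,250,2)/d' chk.py
python3 -m jog '[{"dx":-0.004,"dy":0,"dz":0,"ax":0,"ay":0,"az":0,"grip":-0.8},{"dx":-0.005,"dy":0,"dz":0.005,"ax":0,"ay":0,"az":0,"grip":-0.8},{"dx":-0.005,"dy":0,"dz":0.01,"ax":0,"ay":0,"az":0,"grip":-0.8},{"dx":-0.005,"dy":0,"dz":0.014,"ax":0,"ay":0,"az":0,"grip":-0.8},{"dx":-0.005,"dy":0,"dz":0.014,"ax":0,"ay":0,"az":0,"grip":-0.8}]' 50
python3 -m jog '[{"dx":0,"dy":0,"dz":0,"ax":0,"ay":0,"az":0,"grip":-0.8},{"dx":0,"dy":0,"dz":0,"ax":0,"ay":0,"az":0,"grip":-0.8}]' 50 >/dev/null
python3 chk.py w13
python3 - <<'E'
from h import *;import pickle
for f in("w6","w7","w8","w9","w10","w11","w12","w13"):
    s,im=pickle.load(open(f+".pkl","rb"));g=cv2.GaussianBlur(cv2.cvtColor(im["img"],cv2.COLOR_RGB2GRAY),(1,5),0).astype(np.float32)
    # tray right/left edges vs blue, hue based
    h=cv2.cvtColor(im["img"],cv2.COLOR_RGB2HSV);b=cv2.inRange(h,(100,110,30),(128,255,255))
    o=[]
    for v in(222,228,234):
        L=[u for u in range(210,262) if b[v,u]];Rr=[u for u in range(300,350) if b[v,u]]
        o.append((max(L) if L else 0,min(Rr) if Rr else 0))
    print(f,np.round(s["position"],4),o)
E
```

```text
clock: 12.52
position: [0.4613, 0.1275, 0.1455]
ee_rot: [-0.0, 0.688, 0.725, -0.0]
contact_force: [0.4, -0.1, -1.4]
width: 0.0229
gripper_force: 56.5
t 12.73 pos [0.4615 0.1275 0.1458] F [ 1.1  0.4 -0.8] w 0.0226 gf 56.5
d share [-0.0001 -0.0001  0.0002] rows 0.0 a share [ 0. -0. -0.]
[205, 205, 205, 205, 205, 205, 205, 205, 205, 205, 205, 205, 205, 205, 205, 205, 205, 205, 205, 205, 205, 205, 205, 205, 205, 205, 205, 205, 205, 205, 205, 205, 205, 205, 205] u264..298
col [148, 151, 152, 150, 150, 146, 123, 111, 124, 122, 125, 122, 121, 123, 124, 121, 124, 124, 124, 123, 122, 123, 124, 121, 121, 122, 122, 122, 118, 74, 74, 62, 69, 88, 90, 89, 64, 71, 111, 174]
row228 [134, 126, 119, 121, 121, 123, 123, 125, 122, 123, 120, 125, 122, 122, 122, 119, 119, 122, 123, 123, 123, 121, 121, 122, 123, 120, 122, 123, 122, 119, 122, 120, 123, 121, 123, 125, 118, 121, 125, 120, 119, 119, 120, 117] row234 [132, 129, 120, 119, 120, 122, 121, 124, 123, 121, 123, 121, 122, 121, 123, 120, 123, 128, 68, 71, 74, 73, 74, 72, 73, 71, 124, 122, 120, 121, 119, 121, 119, 120, 121, 124, 74, 76, 78, 81, 80, 75, 77, 79]
w6 [0.4606 0.1317 0.1653] [(235, 328), (236, 327), (236, 327)]
w7 [0.4611 0.132  0.1603] [(233, 328), (234, 328), (234, 328)]
w8 [0.461  0.132  0.1563] [(232, 329), (233, 329), (233, 329)]
w9 [0.4611 0.1307 0.1563] [(232, 329), (233, 329), (233, 329)]
w10 [0.4612 0.1307 0.1522] [(231, 330), (231, 330), (232, 330)]
w11 [0.4613 0.1287 0.1522] [(231, 330), (231, 330), (232, 330)]
w12 [0.4614 0.1286 0.1492] [(230, 331), (230, 331), (231, 331)]
w13 [0.4615 0.1275 0.1457] [(229, 332), (229, 332), (229, 332)]
```

```bash
python3 -m jog '[{"dx":-0.002,"dy":0,"dz":0.004,"ax":0,"ay":0,"az":0,"grip":-0.8},{"dx":-0.002,"dy":0,"dz":0.008,"ax":0,"ay":0,"az":0,"grip":-0.8},{"dx":-0.002,"dy":0,"dz":0.012,"ax":0,"ay":0,"az":0,"grip":-0.8},{"dx":-0.002,"dy":0,"dz":0.016,"ax":0,"ay":0,"az":0,"grip":-0.8},{"dx":-0.002,"dy":0,"dz":0.016,"ax":0,"ay":0,"az":0,"grip":-0.8}]' 50
python3 -m jog '[{"dx":0,"dy":0,"dz":0,"ax":0,"ay":0,"az":0,"grip":-0.8},{"dx":0,"dy":0,"dz":0,"ax":0,"ay":0,"az":0,"grip":-0.8}]' 50 >/dev/null
cat > w.py <<'E'
from h import *;import pickle,sys
s,im=pickle.load(open(sys.argv[1]+".pkl","rb"));b=cv2.inRange(cv2.cvtColor(im["img"],cv2.COLOR_RGB2HSV),(100,110,30),(128,255,255))
print("M",np.round(s["moment"],2))
for v in(215,228):
    L=max(u for u in range(200,262) if b[v,u]);Rr=min(u for u in range(300,360) if b[v,u]);dep=.058*301.4/(Rr-L-1)
    print(v,L,Rr,"trayz",round(s["position"][2]-(dep*(.9491-.315*(v-208.3)/301.4)-.1419),4))
E
python3 chk.py w14; python3 w.py w14; python3 w.py w13;python3 w.py w8
```

```text
clock: 13.15
position: [0.4614, 0.127, 0.1415]
ee_rot: [-0.0, 0.688, 0.725, -0.0]
contact_force: [-0.5, -0.5, -2.5]
width: 0.023
gripper_force: 56.6
t 13.37 pos [0.4615 0.127  0.1418] F [ 0.1  0.7 -1.7] w 0.0228 gf 56.5
d share [-0.     -0.0001  0.0001] rows 0.0 a share [ 0. -0. -0.]
[205, 205, 205, 205, 205, 205, 205, 205, 205, 205, 205, 205, 205, 205, 205, 205, 205, 205, 205, 205, 205, 205, 205, 205, 205, 205, 205, 205, 205, 205, 205, 205, 205, 205, 205] u264..298
col [151, 150, 149, 154, 154, 150, 150, 139, 116, 108, 123, 123, 122, 121, 125, 122, 122, 122, 126, 122, 122, 124, 122, 123, 120, 124, 123, 117, 120, 123, 119, 75, 81, 56, 73, 89, 64, 72, 110, 173]
row228 [131, 122, 121, 121, 121, 122, 119, 122, 124, 123, 121, 120, 123, 122, 122, 122, 122, 122, 122, 121, 123, 121, 123, 119, 120, 120, 122, 121, 124, 122, 125, 123, 121, 124, 122, 122, 121, 123, 118, 120, 121, 121, 121, 118] row234 [130, 124, 120, 120, 122, 119, 121, 122, 121, 122, 123, 122, 121, 119, 124, 121, 121, 125, 123, 123, 125, 123, 123, 126, 122, 122, 123, 126, 120, 122, 121, 123, 121, 122, 119, 125, 65, 74, 74, 78, 72, 81, 76, 80]
M [-0.03  0.02 -0.03]
215 227 334 trayz 0.1283
228 228 333 trayz 0.1276
M [ 0.03 -0.02  0.04]
215 228 333 trayz 0.1293
228 229 332 trayz 0.1285
M [-0.02  0.03  0.02]
215 232 330 trayz 0.1284
228 233 329 trayz 0.1274
```

```bash
python3 -m jog '[{"dx":-0.001,"dy":0,"dz":0.006,"ax":0,"ay":0,"az":0,"grip":-0.8},{"dx":-0.001,"dy":0,"dz":0.012,"ax":0,"ay":0,"az":0,"grip":-0.8},{"dx":-0.001,"dy":0,"dz":0.018,"ax":0,"ay":0,"az":0,"grip":-0.8},{"dx":-0.001,"dy":0,"dz":0.024,"ax":0,"ay":0,"az":0,"grip":-0.8},{"dx":-0.001,"dy":0,"dz":0.024,"ax":0,"ay":0,"az":0,"grip":-0.8}]' 50
python3 -m jog '[{"dx":0,"dy":0,"dz":0,"ax":0,"ay":0,"az":0,"grip":-0.8},{"dx":0,"dy":0,"dz":0,"ax":0,"ay":0,"az":0,"grip":-0.8}]' 50 >/dev/null
python3 chk.py w15; python3 w.py w15
```

```text
clock: 13.78
position: [0.4615, 0.1267, 0.1355]
ee_rot: [0.0, 0.688, 0.725, -0.0]
contact_force: [0.1, 0.3, -0.2]
width: 0.0226
gripper_force: 56.7
t 14.0 pos [0.4616 0.1267 0.1358] F [ 0.4 -1.4  0.6] w 0.0226 gf 56.7
d share [-0.      0.      0.0002] rows 0.0 a share [ 0. -0. -0.]
[205, 205, 205, 205, 205, 205, 205, 205, 205, 205, 205, 205, 205, 205, 205, 205, 205, 205, 205, 205, 205, 205, 205, 205, 205, 205, 205, 205, 205, 205, 205, 205, 205, 205, 205] u264..298
col [150, 148, 151, 152, 153, 151, 151, 146, 127, 110, 107, 126, 124, 121, 122, 125, 122, 125, 123, 121, 120, 121, 123, 120, 121, 122, 121, 119, 121, 124, 121, 120, 72, 61, 65, 87, 64, 67, 112, 175]
row228 [129, 122, 120, 122, 124, 122, 122, 122, 120, 124, 118, 121, 121, 124, 120, 120, 121, 123, 121, 124, 121, 122, 120, 123, 121, 119, 123, 122, 119, 125, 122, 121, 123, 121, 120, 125, 125, 121, 121, 124, 118, 121, 119, 122] row234 [130, 119, 119, 122, 121, 122, 123, 121, 122, 118, 120, 121, 120, 121, 121, 122, 119, 123, 122, 120, 119, 122, 124, 119, 121, 121, 122, 121, 123, 120, 123, 118, 120, 123, 116, 118, 117, 122, 76, 76, 79, 79, 78, 80]
M [-0.06 -0.03 -0.01]
215 224 334 trayz 0.1266
228 227 334 trayz 0.1245
```

```bash
python3 -m jog '[{"dx":0,"dy":0,"dz":0.004,"ax":0,"ay":0,"az":0,"grip":-0.8},{"dx":0,"dy":0,"dz":0.008,"ax":0,"ay":0,"az":0,"grip":-0.8},{"dx":0,"dy":0,"dz":0.01,"ax":0,"ay":0,"az":0,"grip":-0.8},{"dx":0,"dy":0,"dz":0.012,"ax":0,"ay":0,"az":0,"grip":-0.8},{"dx":0,"dy":0,"dz":0.012,"ax":0,"ay":0,"az":0,"grip":-0.8}]' 50
python3 -m jog '[{"dx":0,"dy":0,"dz":0.003,"ax":0,"ay":0,"az":0,"grip":-0.8},{"dx":0,"dy":0,"dz":0.006,"ax":0,"ay":0,"az":0,"grip":-0.8},{"dx":0,"dy":0,"dz":0.009,"ax":0,"ay":0,"az":0,"grip":-0.8},{"dx":0,"dy":0,"dz":0.009,"ax":0,"ay":0,"az":0,"grip":-0.8}]' 50
python3 chk.py w16; python3 w.py w16
```

```text
clock: 14.42
position: [0.4615, 0.1267, 0.1326]
ee_rot: [-0.0, 0.688, 0.725, -0.0]
contact_force: [0.1, -0.8, 0.5]
width: 0.0223
gripper_force: 56.8
clock: 14.75
position: [0.4615, 0.1267, 0.1304]
ee_rot: [-0.0, 0.688, 0.725, -0.0]
contact_force: [0.6, -1.4, 0.4]
width: 0.0229
gripper_force: 56.8
t 14.8 pos [0.4615 0.1267 0.1304] F [ 0.7 -0.5  1. ] w 0.0226 gf 56.8
d share [-0.0001 -0.0001  0.0002] rows 0.0 a share [-0. -0. -0.]
[205, 205, 205, 205, 205, 205, 205, 205, 205, 205, 205, 205, 205, 205, 205, 205, 205, 205, 205, 205, 205, 205, 205, 205, 205, 205, 205, 205, 205, 205, 205, 205, 205, 205, 205] u264..298
col [151, 150, 149, 151, 152, 151, 151, 145, 126, 103, 108, 123, 123, 121, 123, 122, 124, 122, 122, 123, 122, 122, 124, 121, 120, 118, 120, 121, 121, 120, 121, 122, 119, 59, 64, 80, 64, 68, 109, 174]
row228 [129, 120, 123, 120, 123, 122, 123, 120, 122, 119, 122, 123, 123, 120, 120, 120, 121, 122, 121, 120, 120, 122, 121, 123, 120, 120, 124, 122, 123, 121, 122, 122, 123, 122, 121, 122, 123, 121, 121, 122, 121, 121, 121, 124] row234 [131, 120, 121, 122, 119, 124, 122, 123, 118, 122, 122, 119, 119, 121, 119, 121, 121, 120, 123, 123, 119, 124, 120, 119, 120, 122, 116, 117, 121, 120, 120, 116, 119, 118, 119, 118, 129, 71, 78, 76, 79, 75, 78, 79]
M [-0.07 -0.03 -0.02]
215 220 341 trayz 0.135
228 227 334 trayz 0.1191
```

```bash
python3 -m jog '[{"dx":0,"dy":0,"dz":0.003,"ax":0,"ay":0,"az":0,"grip":-0.8},{"dx":0,"dy":0,"dz":0.006,"ax":0,"ay":0,"az":0,"grip":-0.8},{"dx":0,"dy":0,"dz":0.009,"ax":0,"ay":0,"az":0,"grip":-0.8},{"dx":0,"dy":0,"dz":0.009,"ax":0,"ay":0,"az":0,"grip":-0.8}]' 50 | grep -E "pos|contact"
python3 -m jog '[{"dx":0,"dy":0,"dz":0.003,"ax":0,"ay":0,"az":0,"grip":-0.8},{"dx":0,"dy":0,"dz":0.006,"ax":0,"ay":0,"az":0,"grip":-0.8},{"dx":0,"dy":0,"dz":0.006,"ax":0,"ay":0,"az":0,"grip":-0.8}]' 50| grep -E "pos|contact"
python3 chk.py w17|head -2; python3 w.py w17
```

```text
position: [0.4615, 0.1267, 0.1281]
contact_force: [-0.1, -0.3, -0.0]
position: [0.4614, 0.1268, 0.1266]
contact_force: [0.1, -0.1, 0.8]
t 15.43 pos [0.4614 0.1269 0.1267] F [-0.   1.1 -0.3] w 0.0231 gf 56.8
d share [-0.0001  0.0001  0.0001] rows 0.0 a share [-0. -0. -0.]
M [ 0.03 -0.01  0.02]
215 219 342 trayz 0.1335
228 227 334 trayz 0.1154
```

```bash
python3 -m jog '[{"dx":0,"dy":0,"dz":0.003,"ax":0,"ay":0,"az":0,"grip":-0.8},{"dx":0,"dy":0,"dz":0.005,"ax":0,"ay":0,"az":0,"grip":-0.8},{"dx":0,"dy":0,"dz":0.005,"ax":0,"ay":0,"az":0,"grip":-0.8}]' 50 | grep -E "pos|contact"
python3 -m jog '[{"dx":0,"dy":0,"dz":0.003,"ax":0,"ay":0,"az":0,"grip":-0.8},{"dx":0,"dy":0,"dz":0.004,"ax":0,"ay":0,"az":0,"grip":-0.8},{"dx":0,"dy":0,"dz":0.004,"ax":0,"ay":0,"az":0,"grip":-0.8}]' 50| grep -E "pos|contact"
python3 chk.py w18|grep -E "^t|col"; python3 w.py w18
```

```text
position: [0.4614, 0.1269, 0.1254]
contact_force: [-0.4, 0.3, 0.3]
position: [0.4613, 0.1266, 0.1243]
contact_force: [-0.3, 0.1, 0.5]
t 15.98 pos [0.4613 0.1266 0.1244] F [-0.3 -0.8 -0.1] w 0.0228 gf 57.0
col [147, 152, 151, 151, 147, 149, 151, 150, 148, 149, 152, 150, 150, 149, 135, 105, 101, 124, 123, 122, 120, 121, 121, 123, 123, 123, 121, 121, 119, 123, 122, 119, 122, 124, 121, 73, 58, 65, 113, 172]
M [0.03 0.04 0.  ]
215 219 343 trayz 0.1323
228 225 337 trayz 0.12
```

```bash
python3 -m jog '[{"dx":0,"dy":0,"dz":0.002,"ax":0,"ay":0,"az":0,"grip":-0.8},{"dx":0,"dy":0,"dz":0.004,"ax":0,"ay":0,"az":0,"grip":-0.8},{"dx":0,"dy":0,"dz":0.004,"ax":0,"ay":0,"az":0,"grip":-0.8}]' 50 | grep -E "pos|contact"
python3 -m jog '[{"dx":0,"dy":0,"dz":0.002,"ax":0,"ay":0,"az":0,"grip":-0.8},{"dx":0,"dy":0,"dz":0.004,"ax":0,"ay":0,"az":0,"grip":-0.8},{"dx":0,"dy":0,"dz":0.004,"ax":0,"ay":0,"az":0,"grip":-0.8}]' 50| grep -E "pos|contact"
python3 chk.py w19|grep -E "^t|col"; python3 w.py w19
```

```text
position: [0.4613, 0.1266, 0.1234]
contact_force: [-0.7, -0.5, 0.9]
position: [0.4613, 0.1267, 0.1224]
contact_force: [-1.5, -0.3, 0.7]
t 16.53 pos [0.4614 0.1267 0.1224] F [-0.5  0.   0.2] w 0.0228 gf 57.0
col [145, 149, 151, 149, 150, 149, 150, 147, 150, 150, 152, 151, 151, 150, 137, 113, 105, 125, 124, 120, 122, 121, 121, 124, 122, 121, 120, 121, 120, 121, 122, 120, 120, 121, 127, 124, 55, 61, 110, 174]
M [-0.05  0.08 -0.01]
215 218 344 trayz 0.1325
228 225 337 trayz 0.118
```

```bash
for i in 1; do :; done
python3 -m jog '[{"dx":0,"dy":0,"dz":0.002,"ax":0,"ay":0,"az":0,"grip":-0.8},{"dx":0,"dy":0,"dz":0.004,"ax":0,"ay":0,"az":0,"grip":-0.8},{"dx":0,"dy":0,"dz":0.004,"ax":0,"ay":0,"az":0,"grip":-0.8}]' 50 | grep -E "pos|contact"
python3 -m jog '[{"dx":0,"dy":0,"dz":0.002,"ax":0,"ay":0,"az":0,"grip":-0.8},{"dx":0,"dy":0,"dz":0.003,"ax":0,"ay":0,"az":0,"grip":-0.8},{"dx":0,"dy":0,"dz":0.003,"ax":0,"ay":0,"az":0,"grip":-0.8}]' 50| grep -E "pos|contact"
python3 chk.py w20|grep -E "^t|col"; python3 w.py w20
```

```text
position: [0.4615, 0.1267, 0.1214]
contact_force: [-0.6, -0.9, 0.2]
position: [0.4615, 0.1267, 0.1207]
contact_force: [-1.4, 1.4, -0.7]
t 17.08 pos [0.4615 0.1267 0.1207] F [ 0.  -0.1  0. ] w 0.0224 gf 57.0
col [148, 147, 149, 149, 152, 149, 150, 149, 148, 150, 149, 151, 150, 150, 142, 121, 106, 125, 123, 122, 122, 121, 122, 121, 120, 122, 120, 122, 123, 120, 120, 120, 116, 121, 125, 120, 57, 66, 110, 174]
M [-0.05  0.19  0.01]
215 218 344 trayz 0.1308
228 225 336 trayz 0.115
```

```bash
python3 -m jog '[{"dx":0,"dy":0,"dz":0.002,"ax":0,"ay":0,"az":0,"grip":-0.8},{"dx":0,"dy":0,"dz":0.003,"ax":0,"ay":0,"az":0,"grip":-0.8},{"dx":0,"dy":0,"dz":0.003,"ax":0,"ay":0,"az":0,"grip":-0.8}]' 50 | grep -E "pos|contact"
python3 -m jog '[{"dx":0,"dy":0,"dz":0.002,"ax":0,"ay":0,"az":0,"grip":-0.8},{"dx":0,"dy":0,"dz":0.003,"ax":0,"ay":0,"az":0,"grip":-0.8},{"dx":0,"dy":0,"dz":0.003,"ax":0,"ay":0,"az":0,"grip":-0.8}]' 50| grep -E "pos|contact"
python3 chk.py w21|grep -E "^t|col"; python3 w.py w21
```

```text
position: [0.4616, 0.1267, 0.12]
contact_force: [-1.4, -0.5, 0.2]
position: [0.4615, 0.1267, 0.1193]
contact_force: [-1.5, -0.6, 0.9]
t 17.63 pos [0.4616 0.1267 0.1193] F [-0.4  0.   1.5] w 0.0229 gf 57.1
col [149, 148, 149, 150, 150, 148, 151, 151, 148, 150, 149, 151, 149, 150, 140, 119, 110, 124, 123, 120, 121, 122, 121, 121, 119, 123, 121, 118, 121, 120, 121, 121, 120, 120, 125, 118, 57, 66, 110, 173]
M [-0.1   0.18 -0.  ]
215 218 344 trayz 0.1294
228 225 337 trayz 0.115
```

```bash
python3 -m jog '[{"dx":0,"dy":0,"dz":0.002,"ax":0,"ay":0,"az":0,"grip":-0.8},{"dx":0,"dy":0,"dz":0.003,"ax":0,"ay":0,"az":0,"grip":-0.8},{"dx":0,"dy":0,"dz":0.003,"ax":0,"ay":0,"az":0,"grip":-0.8}]' 50 | grep -E "pos|contact"
python3 -m jog '[{"dx":0,"dy":0,"dz":0.002,"ax":0,"ay":0,"az":0,"grip":-0.8},{"dx":0,"dy":0,"dz":0.003,"ax":0,"ay":0,"az":0,"grip":-0.8},{"dx":0,"dy":0,"dz":0.003,"ax":0,"ay":0,"az":0,"grip":-0.8}]' 50| grep -E "pos|contact"
python3 -m jog '[{"dx":0,"dy":0,"dz":0.002,"ax":0,"ay":0,"az":0,"grip":-0.8},{"dx":0,"dy":0,"dz":0.003,"ax":0,"ay":0,"az":0,"grip":-0.8},{"dx":0,"dy":0,"dz":0.003,"ax":0,"ay":0,"az":0,"grip":-0.8}]' 50| grep -E "pos|contact"
python3 chk.py w22|grep -E "^t|col"; python3 w.py w22
```

```text
position: [0.4616, 0.1267, 0.119]
contact_force: [-2.6, -0.2, 4.3]
position: [0.4616, 0.1267, 0.1187]
contact_force: [-2.9, -0.5, 8.2]
position: [0.4617, 0.1267, 0.1184]
contact_force: [-3.0, -1.1, 11.9]
t 18.43 pos [0.4616 0.1267 0.1184] F [-4.4 -0.6 12.2] w 0.0225 gf 59.2
col [147, 145, 148, 150, 148, 148, 148, 149, 149, 148, 150, 148, 149, 149, 144, 125, 106, 102, 127, 122, 122, 122, 121, 120, 123, 121, 122, 121, 120, 122, 122, 119, 122, 123, 124, 119, 59, 67, 106, 172]
M [-0.08  0.66  0.02]
215 217 344 trayz 0.1296
228 224 336 trayz 0.1141
```

```bash
python3 -m jog '[{"dx":0,"dy":-0.001,"dz":0.002,"ax":0,"ay":0,"az":0,"grip":-0.8},{"dx":0,"dy":-0.001,"dz":0.002,"ax":0,"ay":0,"az":0,"grip":-0.8},{"dx":0,"dy":-0.001,"dz":0.002,"ax":0,"ay":0,"az":0,"grip":-0.8}]' 50 | grep -E "pos|contact"
python3 chk.py w23|grep -E "^t|col"
```

```text
position: [0.4616, 0.1267, 0.1183]
contact_force: [-3.7, -1.0, 13.8]
t 18.73 pos [0.4616 0.1268 0.1183] F [-3.7 -1.3 12.6] w 0.0227 gf 59.6
col [151, 146, 148, 149, 148, 149, 149, 149, 150, 150, 150, 151, 151, 150, 145, 124, 109, 102, 122, 122, 123, 122, 122, 118, 119, 123, 123, 120, 119, 120, 121, 123, 122, 120, 123, 120, 53, 66, 108, 175]
```

```bash
python3 -m jog '[{"dx":0,"dy":0,"dz":-0.004,"ax":0,"ay":0,"az":0,"grip":-0.8},{"dx":0,"dy":0,"dz":-0.004,"ax":0,"ay":0,"az":0,"grip":-0.2},{"dx":0,"dy":0,"dz":-0.004,"ax":0,"ay":0,"az":0,"grip":0.2},{"dx":0,"dy":0,"dz":-0.004,"ax":0,"ay":0,"az":0,"grip":0.2},{"dx":0,"dy":0,"dz":-0.004,"ax":0,"ay":0,"az":0,"grip":0.2}]' 50 | grep -E "pos|contact|width"
python3 -m jog '[{"dx":0,"dy":0,"dz":-0.03,"ax":0,"ay":0,"az":0,"grip":0.2},{"dx":0,"dy":0,"dz":-0.12,"ax":0,"ay":0,"az":0,"grip":0.2},{"dx":0,"dy":0,"dz":-0.24,"ax":0,"ay":0,"az":0,"grip":0.2},{"dx":0,"dy":0,"dz":-0.36,"ax":0,"ay":0,"az":0,"grip":0.2},{"dx":0,"dy":0,"dz":-0.48,"ax":0,"ay":0,"az":0,"grip":0.2}]' 50 | grep -E "pos|contact|width"
python3 -m jog '[{"dx":-0.16,"dy":0,"dz":-0.05,"ax":0,"ay":0,"az":0,"grip":0.2},{"dx":-0.32,"dy":0,"dz":-0.05,"ax":0,"ay":0,"az":0,"grip":0.2},{"dx":-0.32,"dy":0,"dz":-0.05,"ax":0,"ay":0,"az":0,"grip":0.2},{"dx":-0.32,"dy":0,"dz":-0.05,"ax":0,"ay":0,"az":0,"grip":0.2},{"dx":-0.32,"dy":0,"dz":-0.05,"ax":0,"ay":0,"az":0,"grip":0.2}]' 50 | grep -E "pos|contact|width"
for i in 1 2 3 4 5; do python3 - <<'E'
from rig import manip
manip.get_image("top")
E
done
python3 - <<'E'
from h import *;from rig import manip;import pickle
s=manip.get_state();im=manip.get_image("wrist");pickle.dump((s,im),open("v1.pkl","wb"));t=manip.get_image("top");pickle.dump(t,open("t1.pkl","wb"));print(s["clock"],s["position"])
for n,z,z2 in(("h0",(.4590,.1777),0),("h1",(.4614,.1277),0),("h2",(.4641,.0778),0)):
    print(n,[np.round(proj(im,[*z,.125+k],s),1).tolist() for k in(.004,.038)])
for c,st in brass(im["img"],(12,90,60))[0]:
    if st[4]>150: print(c,st)
for c,st in brass(t["img"])[0]:
    if 200<c[0]<380 and 220<c[1]<270: print("top",c,st,ray(t,c,.155))
E
```

```text
position: [0.4612, 0.1267, 0.1172]
contact_force: [0.3, 1.1, -0.1]
width: 0.0511
position: [0.461, 0.1267, 0.239]
contact_force: [0.2, 0.3, -0.7]
width: 0.051
position: [0.4652, 0.047, 0.2499]
contact_force: [0.1, -0.1, -0.4]
width: 0.0515
20.2333 [0.46524271 0.04787122 0.24972994]
h0 [[281.1, 42.1], [281.2, 31.4]]
h1 [[280.7, 109.9], [280.8, 110.1]]
h2 [[280.7, 169.6], [280.8, 178.0]]
[281.56394558  38.93401361] [ 263   14   38   50 1470]
[281.371909   110.46389713] [ 264   93   36   36 1011]
[281.31972789 171.74441205] [ 265  153   34   39 1029]
[ 39.04296875 336.30625   ] [   0  317   86   38 1280]
[165.99669967 376.330033  ] [153 366  24  21 303]
```

```bash
python3 -m jog '[{"dx":0.16,"dy":0,"dz":-0.03,"ax":0,"ay":0,"az":0,"grip":1},{"dx":0.32,"dy":-0.01,"dz":-0.03,"ax":0,"ay":0,"az":0,"grip":1},{"dx":0.48,"dy":-0.01,"dz":-0.03,"ax":0,"ay":0,"az":0,"grip":1},{"dx":0.6,"dy":-0.01,"dz":-0.03,"ax":0,"ay":0,"az":0,"grip":1},{"dx":0.7,"dy":-0.01,"dz":-0.03,"ax":0,"ay":0,"az":0,"grip":1}]' 50 | grep -E "pos|contact|width"
for i in 1 2 3 4; do python3 -m jog '[{"dx":0,"dy":0,"dz":0,"ax":0,"ay":0,"az":0,"grip":1},{"dx":0,"dy":0,"dz":0,"ax":0,"ay":0,"az":0,"grip":1},{"dx":0,"dy":0,"dz":0,"ax":0,"ay":0,"az":0,"grip":1},{"dx":0,"dy":0,"dz":0,"ax":0,"ay":0,"az":0,"grip":1},{"dx":0,"dy":0,"dz":0,"ax":0,"ay":0,"az":0,"grip":1}]' >/dev/null; done
python3 - <<'E'
from h import *;from rig import manip;import pickle
s=manip.get_state();im=manip.get_image("wrist");pickle.dump((s,im),open("v2.pkl","wb"));t=manip.get_image("top");sd=manip.get_image("side");pickle.dump((t,sd),open("t2.pkl","wb"));print(s["clock"],s["position"])
H={"h0":(.4590,.1777),"h1":(.4614,.1277),"h2":(.4641,.0778)}
for n,z in H.items():
    print(n,[np.round(proj(im,[*z,.125+k],s),1).tolist() for k in(.0,.004,.038)])
B,m=brass(im["img"],(12,90,40))
for c,st in B:
    if st[4]>150: print(c,st)
for c,st in brass(t["img"])[0]:
    if 200<c[0]<380 and 220<c[1]<270: print("top",c,st,ray(t,c,.163))
for c,st in brass(sd["img"],(12,90,60))[0]:
    if 215<c[0]<310 and 170<c[1]<260: print("side",c,st)
g=cv2.cvtColor(im["img"],cv2.COLOR_RGB2GRAY)
E
```

```text
position: [0.4531, 0.2242, 0.2575]
contact_force: [1.0, -0.2, 0.7]
width: 0.0854
22.4167 [0.45377671 0.22144039 0.25753826]
h0 [[283.1, 240.7], [283.1, 242.4], [283.5, 258.8]]
h1 [[282.8, 284.5], [282.8, 286.6], [283.1, 307.2]]
h2 [[282.7, 324.0], [282.8, 326.5], [283.0, 350.4]]
[283.42131474 247.69123506] [ 269  228   30   42 1004]
[283.29667003 314.12411705] [ 269  273   29   85 1982]
top [256.16176471 244.75      ] [252 241   9   9  68] [0.46286985 0.07547299 0.163     ]
top [220.30769231 247.        ] [215 243  11   9  78] [0.45819631 0.17305758 0.163     ]
top [238.5 245.9] [234 242  10   9  70] [0.46045402 0.12356056 0.163     ]
side [244.76168224 195.6588785 ] [236 185  18  22 214]
```

Run:
```python
from h import *;import pickle
s,im=pickle.load(open("v2.pkl","rb"));g=cv2.cvtColor(im["img"],cv2.COLOR_RGB2GRAY)
for a,b in((222,276),(268,322),(308,366)):print(a,g[a:b,283].tolist())
H={"h0":(.4590,.1777),"h1":(.4614,.1277),"h2":(.4641,.0778)}
for n,z in H.items():
    print(n,"collar far rim, head far rim, head near rim @125 / +4mm",[[round(proj(im,[z[0],z[1]+o,.125+e+k],s)[1],1) for o,k in((.015,.0),(.012,.038),(-.012,.038))] for e in(0,.004)])
```

```text
222 [74, 74, 75, 71, 74, 63, 66, 104, 99, 101, 48, 53, 56, 55, 56, 54, 54, 54, 57, 56, 58, 59, 56, 62, 75, 97, 154, 140, 141, 138, 142, 139, 140, 141, 140, 136, 141, 139, 137, 139, 142, 137, 140, 137, 138, 142, 139, 110, 113, 115, 108, 62, 93, 158]
268 [139, 110, 113, 115, 108, 62, 93, 158, 145, 98, 55, 54, 70, 70, 66, 66, 67, 67, 67, 69, 70, 68, 75, 66, 66, 65, 62, 96, 118, 127, 149, 137, 138, 138, 138, 137, 138, 137, 139, 141, 138, 134, 138, 136, 138, 136, 140, 144, 151, 74, 52, 54, 51, 55]
308 [138, 134, 138, 136, 138, 136, 140, 144, 151, 74, 52, 54, 51, 55, 56, 55, 59, 54, 57, 52, 56, 58, 56, 54, 57, 50, 60, 57, 63, 56, 64, 79, 84, 106, 98, 143, 139, 138, 137, 138, 137, 140, 139, 137, 136, 138, 136, 137, 137, 133, 107, 168, 193, 190, 191, 191, 193, 192]
h0 collar far rim, head far rim, head near rim @125 / +4mm [[np.float64(226.7), np.float64(246.4), np.float64(270.9)], [np.float64(228.3), np.float64(248.4), np.float64(273.3)]]
h1 collar far rim, head far rim, head near rim @125 / +4mm [[np.float64(271.9), np.float64(296.1), np.float64(318.0)], [np.float64(273.9), np.float64(298.7), np.float64(320.8)]]
h2 collar far rim, head far rim, head near rim @125 / +4mm [[np.float64(312.6), np.float64(340.4), np.float64(360.0)], [np.float64(315.0), np.float64(343.5), np.float64(363.3)]]
```

```bash
python3 -c "
from rig import manip
print(manip.get_state()['clock'],manip.sign_off())"
```

```text
the job is handed in; nothing more can be done
22.5667 None
```

I moved the plug from the check weight's tray into the left tray's free middle hole, pushed it home with at most about 14 N measured, let go and handed the job in at 22.6 s; the final wrist view matches a seated plug and a level left tray to within about 2 mm, but I did not measure the right tray separately.

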